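# Close a filled tin under the sash of the dust hood

## Task

Put the filled tin away under the dust hood: raise the hood's sliding sash, which has a black handle bar, right up to its stop, then push the tin gently across the table, without squeezing or lifting it, through the doorway until it meets the stop strip at the back. Then lower the sash all the way down, not onto the tin, and only after that turn the orange lock collar on the roof, which has a black thumb post, to its stop at the red mark, so that its tongue lies over the sash. Leave all other things where they stand.

Things in the scene. Friction and masses are not known exactly. Their poses are not given: they have to be found in the camera images.
- hood: fixed bottomless dust hood, 200 mm wide, doorway facing right, blue roof top at z 148 mm. Origin on the table under the middle of the sash; x points into the hood, y to its left. Doorway 140 mm wide (y -70 to 70); jambs x -15 to 15; sash in the plane x = 0, 8 mm thick. Back at x 128. Inside, a black stop strip: face at x = 120 mm, z 32 to 58 mm. The tin slides on the table itself, no sill.
- tin_seat (a point): fixed point on the table inside the hood, at hood x = 68 mm, y = 0: where the underside centre of the tin stands when its rim meets the stop strip
- sash (a joint): height of the sash in m: 0 = fully down, 0.100 = upper stop. Clear pane in aluminium frame, 152 mm wide, lower edge 2 mm and upper edge 146 mm above the table when down. Friction holds it where it is left; raising takes 4 to 10 N, lowering 1 to 5 N.
- sash_handle (a point): middle of the black handle bar of the sash: bar 110 mm long along hood y, 16 mm deep (x), 12 mm high (z), 46 mm in front of the sash plane, carried by two arms at y = +-47 mm; 34 mm of free gap between bar and sash. 118 mm above the table when the sash is down; moves with the sash.
- collar (a joint): turn of the orange lock collar in rad, counterclockwise from above: 0 = open (tongue to hood +y, white mark; post to -y), 1.571 = locked, at its stop (tongue to -x over the sash, at the red mark; post to +x). Takes about 3 N at the post. The tongue strikes the pane if the sash is not down.
- collar_axis (a point): fixed point on the collar's axis at z 149 mm, hood x = 52 mm, y = 0. Collar ring of 58 mm diameter, its top 17 mm above this point; steel cap in its middle 25 mm above; tongue tip at radius 59 mm; tops of the tongue and the post's arm 11 mm above
- collar_post (a point): centre of the top of the black upright thumb post on the collar's arm, on the far side from the tongue: 16 mm diameter, 44 mm from the axis, its top 50 mm above collar_axis, 39 mm of it free above the arm
- filled_tin: open round gold tin filled with dark grains (to 10 mm or so below the rim), 104 mm wide at the rim, 72 mm at the foot, 54 mm high, 0.13 kg; origin at the middle of its underside
- empty_tin: the same tin, empty; bystander
- red_pot: white pot with red lid, 64 x 68 mm high; bystander, origin under its middle
- green_pot: white pot with green lid, 67 x 72 mm high; bystander, origin under its middle
- blue_pot: white pot with blue lid, 69 x 85 mm high; bystander, origin under its middle
- lids: pile of gold lids, 107 mm wide, 60 mm high; bystander, origin under its middle
- tamper: wooden tamper, 81 mm wide, 98 mm high; bystander, origin under its middle

How it is judged:
On the way, in this order (a step that is already met when the one before it is completed fails the run):
1. the sash is raised to its upper stop (within 8 mm) with the tin still outside (value of joint sash above 0.092 m and x of filled_tin in the frame of hood below -0.03 m), for 0.1 s.
2. the tin stands at the back stop (x of filled_tin in the frame of hood between 0.06 and 0.074 m and y of filled_tin in the frame of hood between -0.025 and 0.025 m and height (world z) of filled_tin below 0.008 m and angle between filled_tin's own z axis and vertical below 0.08 rad and value of joint sash above 0.06 m), for 0.2 s.
3. the sash is fully down (within 3 mm) with the collar not yet turned beyond 0.6 rad (value of joint sash below 0.003 m and value of joint collar below 0.6 rad), for 0.1 s.
At the end, for the whole second after the job is handed in: the tin stands upright, at rest under the hood, its centre 60 to 74 mm behind the sash plane and within 25 mm of the middle; the sash is down within 3 mm; the collar is within 0.1 rad of its locked stop; the other listed things are within 20 mm of where they stood (x of filled_tin in the frame of hood between 0.06 and 0.074 m and y of filled_tin in the frame of hood between -0.025 and 0.025 m and height (world z) of filled_tin below 0.008 m and angle between filled_tin's own z axis and vertical below 0.08 rad and value of joint sash below 0.003 m and value of joint collar above 1.47 rad and linear speed of filled_tin below 0.01 m/s and distance of each of empty_tin, red_pot, green_pot, blue_pot, lids, tamper from where it was at the start of the episode below 0.02 m); the robot touches nothing.
It fails at once if the filled tin is lifted more than 12 mm or tipped more than 0.3 rad (height (world z) of filled_tin above 0.012 m or angle between filled_tin's own z axis and vertical above 0.3 rad).
It fails at once if the tin is pushed, squeezed or struck with more than 30 N (contact force between filled_tin and anything else above 30 N).
It fails at once if a bystander is moved more than 20 mm (distance of any of empty_tin, red_pot, green_pot, blue_pot, lids, tamper from where it was at the start of the episode above 0.02 m).
It also fails if it takes over 72 s, if anything falls off the work surface, if the arm or the gripper's body presses on something with over 40 N, if the wrist force passes 120 N, or if a joint passes its speed limit or range.

## Robot

A 7-joint arm with a two-finger parallel gripper is mounted at the origin on a cart in front of the work surface, level with it; the furniture and walls round the work are solid. World frame = base frame: x ahead of the robot, y to its left, z up, the work surface at z = 0. Lengths are in m, angles in rad, forces in N, time in s.
With the tool pointing down it reaches from about 0.4 to 0.85 m from the base axis. Payload 10.4 kg.
Tool frame: the origin (TCP) lies midway between the tips of the shut fingers; the grasp point (between the pads) lies env.grasp_offset behind it (env.grasp_offset is the distance from the TCP to the grasp point, in m); z points along the fingers, y is the line along which they close (so a half turn about z gives the same grasp; the last joint's range is limited). The gripper opens to 85 mm and grips with 20 to 120 N. Pads are 22 mm wide; open, the fingers measure 114 mm over their backs; the gripper's body (76 mm by 85 mm) begins 54 mm behind the grasp point. The pads swing forward as they close: fully open they stand 13 mm farther back than shut.
Start: joints at [1.169, 0.332, -0.065, 1.46, 0.022, 1.35, -0.088], TCP at [0.231, -0.581, 0.231] pointing down, gripper open.
Joint ranges: [-2.6, 2.6], [-0.5, 2.12], [-1.47, 1.34], [0.16, 2.42], [-1.27, 4.41], [0.06, 2.06], [-2.6, 2.6]. Speed limits (rad/s): [2.22, 2.22, 2.79, 2.79, 3.14, 3.14, 3.14].

## Interface

Orientations are given as a rotation vector (axis times angle).
In Python, from rig import env gives the robot as it stands.
- The arm moves only by the tool step_arm, never from a script. Its argument "series" is one flat list of numbers, 4 for each row, row after row: the shift along the world's x, y, z in m, then the turn about the world's z in rad. A call has 1 to 20 rows; each row is the pose to reach, as a shift and turn from the pose commanded when the call began; what a row does not reach only later rows make up. A row lasts 1/12 s, in which the tool goes at most 41.7 mm and 7.16 degrees, less where a joint would pass 70% of its speed; a pose out of reach is approached as far as the arm can. A call with a gripper value outside its range is refused whole. "claw" is the opening, from 0 (shut) to 1 (fully open), set as the call begins (left out, the last holds). The fingers move at their own pace and stop on an object; "squeeze" is the grip in N (left out, the last holds). Time passes only in rows, so rows that repeat a pose let the fingers close. It gives the time, the measured TCP pose, the force, the opening and the grip force at its end, in the units of the state.
- env.read_state(): the state, without advancing time (a new reading comes with each control period).
- env.snapshot(name): name is "scene" or "top" or "wrist"; returns (picture, depth): 420x560x3 uint8, red, green, blue; 420x560 float32, m along the optical axis (not along the pixel's ray), 0 where there is no reading.
- env.camera_info(name): a dict with "intrinsics" (3x3 intrinsics, pixels), "k1" (the pictures are not rectified: a ray, as slopes to the right and down, at radius r is drawn at 1 + k1 r^2 times it, then the intrinsics apply), "eye" and "rotation" of the camera in the world. Camera axes: x right, y down, z forward; pixel columns grow to the right and rows downward; lengths in m; the calibration is good to about 2 mm. A picture is of the moment at which its call begins: read the wrist's pose just before it. camera_info takes no time and is no camera call; for the wrist camera it gives the pose at the moment of the call.
- env.close_job(): hands the job in; it is judged then, once.
Trained networks look in the newest picture that a camera, given by its name, has taken for a name from the list of things; names that differ only in an ending like _2 or _b are one class to them, and where a whole thing is asked for, a point or a joint stands for the part that bears it (a point fixed in the world has none). Each returns a list of dicts, best first, with "conf" (0 to 1); they miss things now and then, are a little off and sometimes report something else, mostly with a low value. They report only what shows in the picture. A call takes as long as a camera call.
- env.recognise(camera, label): "centre" ([column, row] in pixels, amid what is visible of it).
- env.masks_of(camera, label): "pixels" (420x560 bool, what is visible of it) and "centre" ([column, row] in pixels, amid what is visible of it).
The state is a dict: "time": time; "joint_pos": joint angles; "qvel": joint speeds; "tau": joint torques, N m; "ee_pos": TCP position; "tool_rot": TCP orientation; "force": force on the tool from outside, world axes, zero at the start; "wrist_torque": the same for the moment, N m; "grip_width": finger opening in m; "finger_force": force on a finger pad.
Only numpy, scipy, OpenCV 4.12 (cv2) and the standard library are available. Lean on these libraries where they do the work, as an engineer would, in place of code of your own. Each camera call takes 0.05 s, during which the arm holds its last target. There are 200 camera calls.

## Working session

There is one attempt and no reset: what is moved stays moved. The work goes in short steps, Python scripts to look and compute and a tool call to move; the robot and the scene stay as the last step left them, time stands still between calls to the robot, and variables do not carry over. Pictures are saved under pics/ and viewed, at most 10 in all, crops included, and the job is handed in when it is done.

Besides the shell and the picture viewer there is one more tool, called after "Call:" as name(argument=value, ...) on one line, values as JSON. step_arm: Moves the arm, as the interface text tells. Its arguments: {"type":"object","properties":{"series":{"type":"array","items":{"type":"number"}},"claw":{"type":"number"},"squeeze":{"type":"number"}},"required":["series"]}

```bash
mkdir -p pics; ls
cat > h.py <<'E'
import numpy as np, cv2
from rig import env
def pts(cam,dep,info,uv):
    K=np.array(info["intrinsics"]);k1=info["k1"]
    uv=np.asarray(uv,float).reshape(-1,2)
    n=cv2.undistortPoints(uv.reshape(-1,1,2),K,np.array([k1,0,0,0,0.])).reshape(-1,2)
    z=dep[uv[:,1].round().astype(int),uv[:,0].round().astype(int)]
    p=np.c_[n*z[:,None],z]
    return p@np.array(info["rotation"]).T+np.array(info["eye"]),z
def cloud(cam,dep,info,mask):
    r,c=np.nonzero(mask&(dep>0)); return pts(cam,dep,info,np.c_[c,r])[0]
E
python3 - <<'E'
from h import *
ims=[]
for c in["scene","top"]:
    im,d=env.snapshot(c);np.savez(f"{c}.npz",im=im,d=d)
    cv2.imwrite(f"pics/{c}0.png",im[:,:,::-1])
    i=env.camera_info(c);print(c,np.round(i["eye"],3),np.round(i["rotation"],3).tolist(),i["k1"])
    for l in["hood","filled_tin","empty_tin","sash_handle","collar","collar_post","red_pot","green_pot","blue_pot","lids","tamper"]:
        for m in env.masks_of(c,l)[:2]:
            p=cloud(c,d,i,m["pixels"])
            if len(p): print(l,round(m["conf"],2),np.round(m["centre"]),len(p),np.percentile(p,[2,50,98],axis=0).round(3).tolist())
print(env.read_state(),env.grasp_offset)
E
```

```text
pics
scene [ 1.385 -0.549  0.79 ] [-1.975, -0.996, 0.556] -0.0975101779642213Traceback (most recent call last):
  File "<stdin>", line 9, in <module>
  File "h.py", line 11, in cloud
    r,c=np.nonzero(mask&(dep>0)); return pts(cam,dep,info,np.c_[c,r])[0]
                                         ~~~^^^^^^^^^^^^^^^^^^^^^^^^^
  File "h.py", line 9, in pts
    return p@np.array(info["rotation"]).T+np.array(info["eye"]),z
           ~~~~~~~~~~~~~~~~~~~~~~~~~~~~~~^~~~~~~~~~~~~~~~~~~~~~
ValueError: operands could not be broadcast together with shapes (4255,) (3,)
```

```bash
sed -i 's/np.array(info\["rotation"\]).T/cv2.Rodrigues(np.array(info["rotation"],float))[0].T/' h.py
python3 - <<'E'
from h import *
for c in["scene","top"]:
    im,d=env.snapshot(c)
    cv2.imwrite(f"pics/{c}0.png",im[:,:,::-1])
    i=env.camera_info(c);print(c,np.round(i["eye"],3),np.round(i["rotation"],3).tolist(),i["k1"])
    S={}
    for l in["hood","filled_tin","empty_tin","sash_handle","collar","collar_post","red_pot","green_pot","blue_pot","lids","tamper"]:
        for k,m in enumerate(env.masks_of(c,l)[:2]):
            S[f"{l}{k}"]=m["pixels"]
            p=cloud(c,d,i,m["pixels"])
            if len(p): print(l,round(m["conf"],2),np.round(m["centre"]),len(p),np.percentile(p,[2,50,98],axis=0).round(3).tolist())
    np.savez(f"{c}.npz",im=im,d=d,**S)
print(env.read_state(),env.grasp_offset)
E
```

```text
scene [ 1.385 -0.549  0.79 ] [-1.975, -0.996, 0.556] -0.0975101779642213
hood 0.56 [262. 216.] 4279 [[0.424, -0.133, 0.001], [0.601, -0.056, 0.127], [0.641, 0.048, 0.173]]
hood 0.21 [321. 196.] 432 [[0.455, 0.209, 0.003], [0.495, 0.239, 0.023], [0.525, 0.281, 0.097]]
filled_tin 0.64 [206. 244.] 861 [[0.452, -0.254, 0.004], [0.503, -0.208, 0.034], [0.552, -0.158, 0.053]]
empty_tin 0.89 [189. 278.] 555 [[0.557, -0.346, 0.001], [0.587, -0.31, 0.029], [0.656, -0.285, 0.054]]
sash_handle 0.78 [234. 210.] 424 [[0.445, -0.148, 0.023], [0.499, -0.104, 0.129], [0.574, -0.07, 0.154]]
sash_handle 0.31 [351. 176.] 248 [[0.473, 0.329, 0.041], [0.506, 0.346, 0.082], [0.535, 0.389, 0.086]]
collar 0.64 [256. 197.] 257 [[0.467, -0.069, 0.147], [0.546, -0.052, 0.164], [0.577, -0.02, 0.199]]
red_pot 0.71 [233. 285.] 707 [[0.662, -0.26, 0.008], [0.705, -0.236, 0.062], [0.72, -0.202, 0.068]]
green_pot 0.62 [293. 186.] 429 [[0.332, 0.163, -0.001], [0.412, 0.182, 0.05], [0.429, 0.25, 0.073]]
green_pot 0.42 [237. 211.] 474 [[0.356, -0.148, 0.0], [0.492, -0.1, 0.129], [0.578, -0.029, 0.154]]
blue_pot 0.56 [3
[... 1754 characters left out ...]
{'time': 1.3, 'joint_pos': array([ 1.16942973,  0.33218691, -0.06468612,  1.4600854 ,  0.02160544,
        1.34987555, -0.08847369]), 'qvel': array([ 0.00167099,  0.00073022, -0.00094772, -0.00026276, -0.0007282 ,
        0.00094575,  0.0003773 ]), 'tau': array([-2.55595878e-04, -6.25234795e+01,  4.92258905e-02, -3.91829753e+01,
        1.65668299e-02,  1.82836680e-03,  3.85374932e-06]), 'ee_pos': array([ 0.23113134, -0.58073152,  0.23135265]), 'tool_rot': array([3.08528587e+00, 5.91416529e-01, 6.13334358e-05]), 'force': array([ 1.34709706,  0.15391535, -0.6591402 ]), 'wrist_torque': array([ 0.01067796, -0.00687121, -0.02104404]), 'finger_force': 0.0, 'grip_width': 0.0849634387690665} 0.0187
```

View pics/scene0.png

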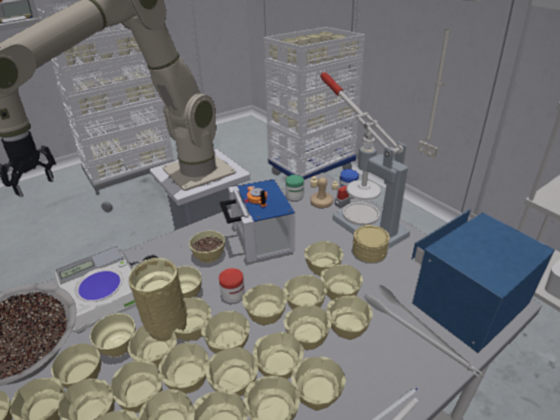

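View pics/top0.png

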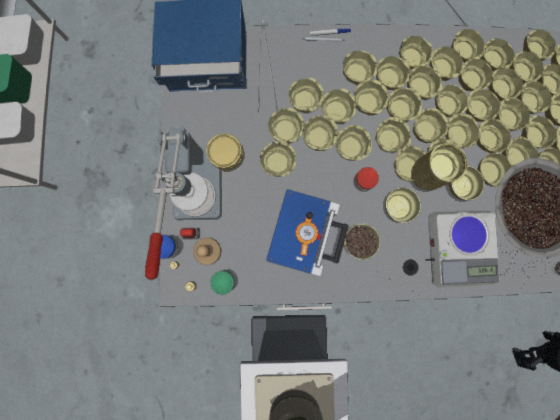

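Scene view: hood with blue roof at (265,215), black handle at (233,210), filled tin at (207,246), red pot at (232,285). Top view: the doorway faces image right (world −y), with collar at (307,233), post at (310,215), handle at (333,240) and filled tin at (362,241). Next I'll fit the hood's pose.

Run:
```python
from h import *
t=np.load("top.npz");im=t["im"];d=t["d"];i=env.camera_info("top")
hsv=cv2.cvtColor(im,cv2.COLOR_RGB2HSV)
box=np.zeros(d.shape,bool);box[175:290,255:400]=1
blue=(hsv[...,0]>100)&(hsv[...,0]<125)&(hsv[...,1]>150)&box
p=cloud("top",d,i,blue);p=p[abs(p[:,2]-.148)<.012]
print("roof",len(p),np.median(p[:,2]));r=cv2.minAreaRect(p[:,:2].astype(np.float32));print(r,cv2.boxPoints(r).round(3).tolist())
for n,m in [("dark",(im.max(2)<60)&box),("white",(hsv[...,1]<50)&(im.min(2)>150)&box),("orange",(hsv[...,0]<20)&(hsv[...,1]>150)&box)]:
    q=cloud("top",d,i,m);
    for lo,hi in[(.1,.14),(.14,.17),(.17,.22)]:
        k=q[(q[:,2]>lo)&(q[:,2]<hi)]
        if len(k)>5:r=cv2.minAreaRect(k[:,:2].astype(np.float32));print(n,lo,len(k),np.median(k,0).round(4),np.round(r[0],4),np.round(r[1],3),r[2])
for n in["filled_tin0"]:
    q=cloud("top",d,i,t[n]);k=q[q[:,2]>.044];print(n,cv2.minEnclosingCircle(k[:,:2].astype(np.float32)))
    s=np.load("scene.npz");q=cloud("s",s["d"],env.camera_info("scene"),s[n]);k=q[q[:,2]>.044];print(cv2.minEnclosingCircle(k[:,:2].astype(np.float32)))
c=cv2.resize(im[175:290,250:430,::-1],None,fx=4.4,fy=4.4,interpolation=2);cv2.imwrite("pics/c1.png",c)
c=cv2.resize(np.load("scene.npz")["im"][170:300,130:320,::-1],None,fx=4.2,fy=4.2,interpolation=2);cv2.imwrite("pics/c2.png",c)
```

```text
roof 2478 0.14807459178812543
((0.53209388256073, -0.01910257339477539), (0.11899566650390625, 0.19400420784950256), 72.43112182617188) [[0.421999990940094, -0.04699999839067459], [0.6069999933242798, -0.10499999672174454], [0.6430000066757202, 0.00800000037997961], [0.4580000042915344, 0.06700000166893005]]
dark 0.1 212 [ 0.5015 -0.1299  0.13  ] [ 0.5015 -0.1186] [0.041 0.104] 72.43743133544922
dark 0.17 10 [ 0.5693 -0.0426  0.1975] [ 0.568  -0.0442] [0.01 0.01] 70.37532806396484
white 0.14 336 [ 0.4999 -0.0858  0.1487] [ 0.5165 -0.0681] [0.072 0.2  ] 72.7329330444336
white 0.17 136 [ 0.5259 -0.038   0.1743] [ 0.525  -0.0389] [0.034 0.034] 88.87609100341797
orange 0.14 192 [ 0.5208 -0.0373  0.165 ] [ 0.518  -0.0351] [0.058 0.085] 51.655433654785156
filled_tin0 ((0.49979454278945923, -0.20621950924396515), 0.05220650136470795)
((0.5029742121696472, -0.20602476596832275), 0.05428806319832802)
```

View pics/c2.png

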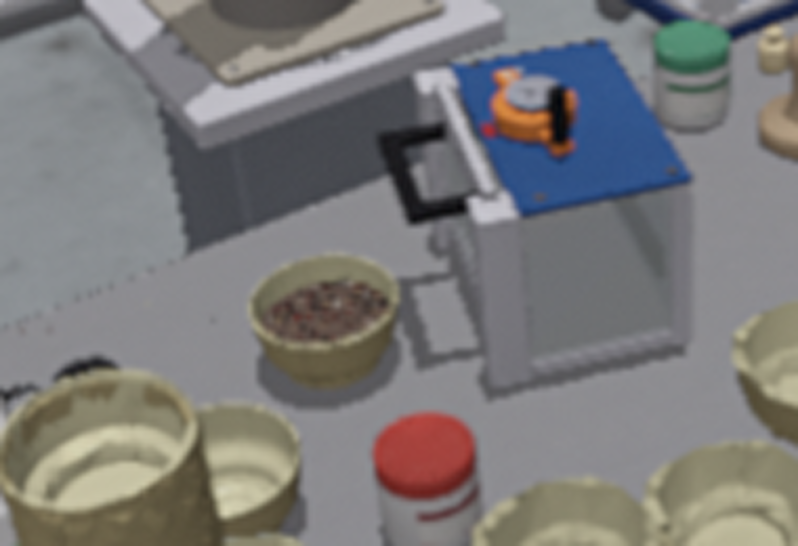

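View pics/c1.png

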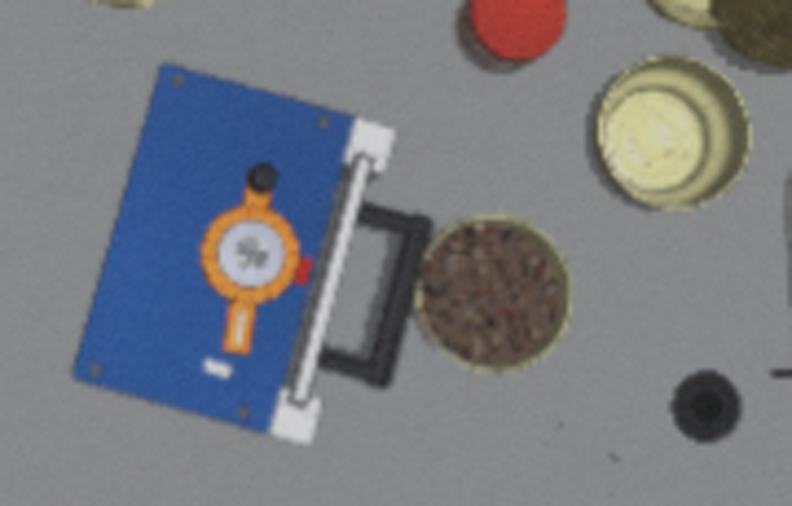

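The crops show the hood at yaw ≈72°, with its x axis along world (0.30, 0.95). The bar is at c1 (405,300) and the tin rim sits just outside it.

A vertical tool pushing the tin all the way in would meet the raised bar with its wrist. I'll check what the controller does near the reach limit, in particular whether it tilts, up in free air.

Call:
step_arm(series=[0, 0, 0.04, 0, 0, 0, 0.08, 0, 0, 0, 0.12, 0, 0, 0, 0.16, 0, 0, 0, 0.2, 0, 0, 0, 0.24, 0, 0, 0, 0.28, 0, 0, 0, 0.32, 0, 0, 0, 0.36, 0, 0, 0, 0.4, 0, 0, 0, 0.44, 0, 0, 0, 0.48, 0, 0, 0, 0.52, 0, 0, 0, 0.56, 0])

```text
time: 2.47
ee_pos: [0.2169, -0.5437, 0.5916]
tool_rot: [3.038, 0.584, 0.015]
force: [-0.2, 0.3, -1.0]
grip_width: 0.0852
finger_force: 0.0
```

Run:
```python
from h import *
s=env.read_state();R=cv2.Rodrigues(s["tool_rot"])[0];print(s["time"],s["ee_pos"],s["joint_pos"].round(3),R.round(3).tolist(),s["force"])
```

```text
2.4667 [ 0.21691436 -0.54374297  0.59162436] [ 0.904  0.338  0.375  0.714 -0.142  2.058 -0.005] [[0.929, 0.37, 0.019], [0.371, -0.928, -0.045], [0.001, 0.049, -0.999]] [-0.23471206  0.29198548 -0.99617215]
```

Call:
step_arm(series=[0, 0, 0, 0, 0, 0, 0, 0, 0, 0, 0, 0, 0, 0, 0, 0, 0, 0, 0, 0, 0, 0, 0, 0])

```text
time: 2.97
ee_pos: [0.2169, -0.5449, 0.5915]
tool_rot: [3.038, 0.582, 0.014]
force: [0.3, 0.3, 0.7]
grip_width: 0.0855
finger_force: 0.0
```

Call:
step_arm(series=[0, 0, -0.1, 0, 0, 0, -0.1, 0, 0, 0, -0.1, 0, 0, 0, -0.1, 0, 0, 0, -0.1, 0, 0, 0, -0.1, 0])

```text
time: 3.47
ee_pos: [0.2169, -0.5451, 0.4943]
tool_rot: [3.035, 0.582, 0.016]
force: [0.4, 0.2, 0.8]
grip_width: 0.0854
finger_force: 0.0
```

Run:
```python
from h import *
s=env.read_state();R=cv2.Rodrigues(s["tool_rot"])[0];print(s["time"],s["ee_pos"],s["joint_pos"].round(3),R.round(3).tolist(),s["force"])
```

```text
3.4667 [ 0.21690237 -0.54505431  0.49427142] [ 0.84   0.218  0.36   1.078 -0.079  1.806 -0.022] [[0.929, 0.369, 0.02], [0.37, -0.928, -0.049], [0.0, 0.053, -0.999]] [0.3878994  0.18895444 0.78408072]
```

The commanded pose rebases to the pose actually reached, so small tilts persist. That gives a way to lean the tool for the push later. First I'll raise the sash with the nearly vertical tool.

Call:
step_arm(series=[0.2785, 0.4125, -0.234, -0.686, 0.2785, 0.4125, -0.234, -0.686, 0.2785, 0.4125, -0.234, -0.686, 0.2785, 0.4125, -0.234, -0.686, 0.2785, 0.4125, -0.234, -0.686, 0.2785, 0.4125, -0.234, -0.686, 0.2785, 0.4125, -0.234, -0.686, 0.2785, 0.4125, -0.234, -0.686, 0.2785, 0.4125, -0.234, -0.686, 0.2785, 0.4125, -0.234, -0.686, 0.2785, 0.4125, -0.234, -0.686, 0.2785, 0.4125, -0.234, -0.686, 0.2785, 0.4125, -0.234, -0.686, 0.2785, 0.4125, -0.234, -0.686, 0.2785, 0.4125, -0.234, -0.686, 0.2785, 0.4125, -0.234, -0.686, 0.2785, 0.4125, -0.234, -0.686, 0.2785, 0.4125, -0.234, -0.686], claw=0.4)

```text
time: 4.97
ee_pos: [0.4959, -0.1339, 0.2597]
tool_rot: [3.055, -0.477, -0.008]
force: [-0.2, 0.1, -0.1]
grip_width: 0.0339
finger_force: 0.0
```

```bash
cat >> h.py <<'E'
O=np.array([.5093,-.0885]);A=np.radians(72.4);HX=np.array([np.cos(A),np.sin(A)]);HY=np.array([-HX[1],HX[0]])
def hood(p): q=np.asarray(p)[...,:2]-O; return np.stack([q@HX,q@HY],-1)
def st():
    s=env.read_state();R=cv2.Rodrigues(s["tool_rot"])[0]
    print(round(s["time"],2),"tcp",s["ee_pos"].round(4),"hood",hood(s["ee_pos"]).round(4),"q",s["joint_pos"].round(2),"ydir",np.degrees(np.arctan2(R[1,1],R[0,1])).round(1),"tilt(hood xy)",(R[:2,2]@np.c_[HX,HY]).round(3),"F",s["force"].round(1))
    return s,R
def look(c,name=None,label=None):
    im,d=env.snapshot(c);i=env.camera_info(c)
    if name: cv2.imwrite(f"pics/{name}.png",im[:,:,::-1])
    return im,d,i
E
python3 - <<'E'
from h import *
st()
im,d,i=look("wrist","w1");print(np.round(i["eye"],3))
for l in["sash_handle"]:
    for m in env.masks_of("wrist",l)[:2]:
        p=cloud("w",d,i,m["pixels"]&(im.max(2)<70));h=hood(p);print(m["conf"],m["centre"],len(p),np.percentile(np.c_[h,p[:,2]],[2,25,50,75,98],axis=0).round(4).tolist())
E
```

```text
4.97 tcp [ 0.4959 -0.1339  0.2597] hood [-0.0473 -0.001 ] q [ 0.25  0.08 -0.11  1.7   0.06  1.37 -1.76] ydir -107.8 tilt(hood xy) [-0.05  -0.003] F [-0.2  0.1 -0.1]
[ 0.577 -0.151  0.402]
0.95 [236.2, 187.8] 2549 [[-0.0523, -0.0527, 0.1257], [-0.0474, -0.0434, 0.1292], [-0.0422, -0.0118, 0.1299], [-0.0337, 0.0273, 0.1304], [-0.0086, 0.0493, 0.1314]]
```

View pics/w1.png

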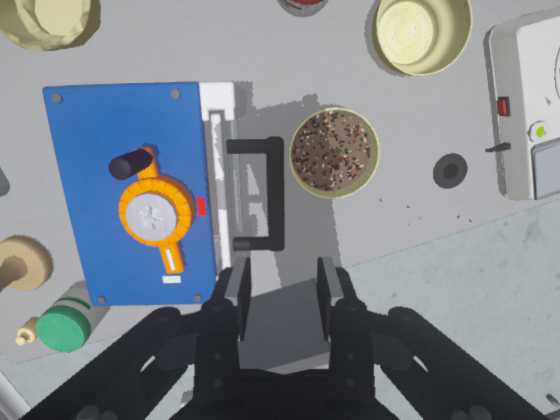

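The wrist view shows the bar at (277,195) lying between the open fingers at (240,300) and (325,300), with its top at z 0.130 (so the sash starts about 6 mm up). Descending and gripping.

Call:
step_arm(series=[0, 0, -0.04, 0, 0, 0, -0.07, 0, 0, 0.001, -0.1, 0, 0, 0.001, -0.12, 0, 0, 0.001, -0.14, 0, 0, 0.001, -0.154, 0, 0, 0.001, -0.154, 0, 0, 0.001, -0.154, 0])

```text
time: 5.73
ee_pos: [0.4958, -0.1325, 0.1048]
tool_rot: [3.055, -0.476, -0.009]
force: [-0.4, -0.6, 0.2]
grip_width: 0.0343
finger_force: 0.4
```

Call:
step_arm(series=[0, 0, 0, 0, 0, 0, 0, 0, 0, 0, 0, 0, 0, 0, 0, 0, 0, 0, 0, 0, 0, 0, 0, 0], claw=0, squeeze=60)

```text
time: 6.23
ee_pos: [0.4951, -0.1331, 0.1048]
tool_rot: [3.054, -0.476, -0.011]
force: [-3.0, -5.3, 6.5]
grip_width: 0.0144
finger_force: 59.2
```

Call:
step_arm(series=[0, 0, 0.01, 0, 0, 0, 0.02, 0, 0, 0, 0.03, 0, 0, 0, 0.04, 0, 0, 0, 0.05, 0, 0, 0, 0.06, 0, 0, 0, 0.07, 0, 0, 0, 0.08, 0, 0, 0, 0.088, 0, 0, 0, 0.093, 0, 0, 0, 0.097, 0, 0, 0, 0.097, 0])

```text
time: 7.23
ee_pos: [0.4951, -0.1331, 0.2015]
tool_rot: [3.054, -0.476, -0.011]
force: [-2.1, -5.9, 1.6]
grip_width: 0.0147
finger_force: 60.6
```

Call:
step_arm(series=[0, 0, 0.002, 0, 0, 0, 0.004, 0, 0, 0, 0.004, 0])

```text
time: 7.48
ee_pos: [0.4951, -0.1331, 0.2049]
tool_rot: [3.054, -0.476, -0.011]
force: [1.1, -6.5, -4.4]
grip_width: 0.0144
finger_force: 59.9
```

Run:
```python
from h import *
st()
for c in ["scene","wrist"]:
    im,d,i=look(c)
    for m in env.masks_of(c,"sash_handle")[:1]:
        p=cloud("w",d,i,m["pixels"]&(im.max(2)<70));h=hood(p);print(c,m["conf"],m["centre"],len(p),np.percentile(np.c_[h,p[:,2]],[2,25,50,75,98],axis=0).round(4).tolist())
```

```text
7.48 tcp [ 0.4951 -0.1331  0.2049] hood [-0.0468  0.0001] q [ 0.25  0.11 -0.12  1.79  0.07  1.26 -1.77] ydir -107.7 tilt(hood xy) [-0.051 -0.001] F [ 1.1 -6.5 -4.4]
scene 0.67 [237.1, 192.7] 142 [[-0.0516, -0.0573, 0.2153], [-0.0451, -0.0541, 0.2205], [-0.0403, -0.0472, 0.2224], [-0.0271, -0.0147, 0.2238], [-0.0061, 0.0404, 0.2254]]
wrist 0.91 [207.6, 223.4] 9217 [[-0.0522, -0.0539, 0.2186], [-0.0473, -0.0473, 0.2231], [-0.042, -0.0288, 0.2237], [-0.0351, 0.0077, 0.2242], [-0.0065, 0.0464, 0.2251]]
```

The sash is at its stop (bar centre z 0.218). Releasing and backing off.

Call:
step_arm(series=[0, 0, 0, 0, 0, 0, 0, 0, 0, 0, 0, 0, 0, 0, 0, 0, 0, 0, 0.03, 0, 0, 0, 0.07, 0, 0, 0, 0.11, 0, 0, -0.04, 0.15, 0, 0, -0.08, 0.18, 0, 0, -0.11, 0.21, 0, 0, -0.14, 0.24, 0, 0, -0.17, 0.27, 0, 0, -0.2, 0.3, 0, 0, -0.23, 0.33, 0, 0, -0.26, 0.36, 0], claw=0.4)

```text
time: 8.93
ee_pos: [0.4949, -0.3705, 0.5455]
tool_rot: [3.055, -0.472, -0.009]
force: [0.6, -0.9, 1.7]
grip_width: 0.0342
finger_force: 0.0
```

Call:
step_arm(series=[0, 0, 0.1, 0, 0, 0, 0.2, 0, 0, 0, 0.2, 0, 0, 0, 0.2, 0, 0, 0, 0.2, 0])

```text
time: 9.35
ee_pos: [0.4694, -0.3546, 0.5994]
tool_rot: [3.031, -0.468, 0.055]
force: [-0.7, -0.1, -0.5]
grip_width: 0.034
finger_force: 0.0
```

Run:
```python
from h import *
st()
```

```text
9.35 tcp [ 0.4694 -0.3546  0.5994] hood [-0.2657 -0.0424] q [ 0.27  0.35  0.5   0.7  -0.14  2.06 -1.21] ydir -107.6 tilt(hood xy) [-0.067 -0.047] F [-0.7 -0.1 -0.5]
```

Call:
step_arm(series=[0, 0, 0.1, 0, 0, 0, 0.2, 0, 0, 0, 0.2, 0])

```text
time: 9.6
ee_pos: [0.4498, -0.344, 0.6294]
tool_rot: [3.006, -0.462, 0.121]
force: [-0.2, -0.2, 0.4]
grip_width: 0.0345
finger_force: 0.0
```

Run:
```python
from h import *
st()
```

```text
9.6 tcp [ 0.4498 -0.344   0.6294] hood [-0.2615 -0.0205] q [ 0.2   0.29  0.57  0.71 -0.13  2.06 -1.2 ] ydir -107.7 tilt(hood xy) [-0.084 -0.093] F [-0.2 -0.2  0.4]
```

Call:
step_arm(series=[0, 0, 0.2, 0, 0, 0, 0.2, 0])

```text
time: 9.77
ee_pos: [0.4389, -0.338, 0.6522]
tool_rot: [2.983, -0.457, 0.175]
force: [-0.7, -0.2, -0.8]
grip_width: 0.0346
finger_force: 0.0
```

Call:
step_arm(series=[0, 0, 0.2, 0, 0, 0, 0.2, 0])

```text
time: 9.93
ee_pos: [0.4287, -0.333, 0.6749]
tool_rot: [2.957, -0.451, 0.231]
force: [-0.5, 0.6, 1.1]
grip_width: 0.0339
finger_force: 0.0
```

Call:
step_arm(series=[0, 0, 0.2, 0, 0, 0, 0.2, 0])

```text
time: 10.1
ee_pos: [0.4197, -0.3286, 0.6966]
tool_rot: [2.931, -0.446, 0.285]
force: [0.1, 0.8, -0.4]
grip_width: 0.0343
finger_force: 0.0
```

Run:
```python
from h import *
st()
```

```text
10.1 tcp [ 0.4197 -0.3286  0.6966] hood [-0.256   0.0128] q [ 0.05  0.21  0.73  0.67 -0.13  2.06 -1.19] ydir -108.1 tilt(hood xy) [-0.13  -0.212] F [ 0.1  0.8 -0.4]
```

Call:
step_arm(series=[0, 0, 0.2, 0, 0, 0, 0.2, 0])

```text
time: 10.27
ee_pos: [0.4116, -0.325, 0.7177]
tool_rot: [2.903, -0.44, 0.338]
force: [-0.6, 0.6, 0.9]
grip_width: 0.0344
finger_force: 0.0
```

Call:
step_arm(series=[0, 0, 0.2, 0, 0, 0, 0.2, 0])

```text
time: 10.43
ee_pos: [0.4044, -0.3218, 0.7386]
tool_rot: [2.874, -0.435, 0.391]
force: [-0.3, 0.7, 0.8]
grip_width: 0.0342
finger_force: 0.0
```

Call:
step_arm(series=[0, 0, 0.2, 0, 0, 0, 0.2, 0])

```text
time: 10.6
ee_pos: [0.3978, -0.319, 0.7585]
tool_rot: [2.845, -0.429, 0.441]
force: [0.6, -0.3, 0.8]
grip_width: 0.0343
finger_force: 0.0
```

Call:
step_arm(series=[0, 0, 0.2, 0, 0, 0, 0.2, 0])

```text
time: 10.77
ee_pos: [0.3915, -0.3164, 0.7779]
tool_rot: [2.815, -0.424, 0.49]
force: [-0.3, 0.2, 0.6]
grip_width: 0.0337
finger_force: 0.0
```

Call:
step_arm(series=[0, 0, 0.2, 0, 0, 0, 0.2, 0])

```text
time: 10.93
ee_pos: [0.3856, -0.3139, 0.7969]
tool_rot: [2.784, -0.418, 0.537]
force: [0.4, -0.5, 0.4]
grip_width: 0.0339
finger_force: 0.0
```

Run:
```python
from h import *
st()
```

```text
10.93 tcp [ 0.3856 -0.3139  0.7969] hood [-0.2522  0.0498] q [-0.1   0.15  0.93  0.52 -0.14  2.06 -1.17] ydir -109.7 tilt(hood xy) [-0.207 -0.399] F [ 0.4 -0.5  0.4]
```

Call:
step_arm(series=[0.05, 0, -0.2, 1.8, 0.05, 0, -0.2, 1.8, 0.05, 0, -0.2, 1.8, 0.05, 0, -0.2, 1.8, 0.05, 0, -0.2, 1.8, 0.05, 0, -0.2, 1.8, 0.05, 0, -0.2, 1.8, 0.05, 0, -0.2, 1.8, 0.05, 0, -0.2, 1.8, 0.05, 0, -0.2, 1.8, 0.05, 0, -0.2, 1.8, 0.05, 0, -0.2, 1.8, 0.05, 0, -0.2, 1.8, 0.05, 0, -0.2, 1.8, 0.05, 0, -0.2, 1.8, 0.05, 0, -0.2, 1.8], claw=0)

```text
time: 12.27
ee_pos: [0.4114, -0.2812, 0.5866]
tool_rot: [-2.177, -2.033, -0.679]
force: [0.1, -1.2, -0.6]
grip_width: -0.0002
finger_force: 0.0
```

```bash
cat >> h.py <<'E'
def tl():
    s,R=st();print("tilt",np.degrees(np.arccos(-R[2,2])).round(1),"az",np.degrees(np.arctan2(R[1,2],R[0,2])).round(1),"lift z of tool x,y",R[2,:2].round(3))
E
python3 -c "
from h import *
tl()"
```

```text
12.27 tcp [ 0.4114 -0.2812  0.5866] hood [-0.2133  0.035 ] q [-1.21 -0.5   1.34  1.07  0.09  1.97  0.13] ydir -6.6 tilt(hood xy) [ 0.418 -0.139] F [ 0.1 -1.2 -0.6]
tilt 26.2 az 54.0 lift z of tool x,y [0.374 0.234]
```

Call:
step_arm(series=[0.05, -0.05, -0.25, 0, 0.05, -0.05, -0.25, 0, 0.05, -0.05, -0.25, 0, 0.05, -0.05, -0.25, 0, 0.05, -0.05, -0.25, 0, 0.05, -0.05, -0.25, 0, 0.05, -0.05, -0.25, 0])

```text
time: 12.85
ee_pos: [0.4235, -0.2865, 0.3533]
tool_rot: [-2.215, -2.038, -0.678]
force: [0.0, 0.5, 0.5]
grip_width: -0.0007
finger_force: 0.0
```

```bash
python3 -c "
from h import *
tl()"
```

```text
12.85 tcp [ 0.4235 -0.2865  0.3533] hood [-0.2147  0.0219] q [-0.92 -0.5   1.34  1.64  0.06  1.49  0.34] ydir -7.5 tilt(hood xy) [ 0.399 -0.166] F [0.  0.5 0.5]
tilt 25.6 az 49.8 lift z of tool x,y [0.352 0.25 ]
```

Call:
step_arm(series=[0.1, -0.12, 0, 0.3, 0.1, -0.12, 0, 0.3, 0.1, -0.12, 0, 0.3, 0.1, -0.12, 0, 0.3, 0.1, -0.12, 0, 0.3, 0.1, -0.12, 0, 0.3])

```text
time: 13.35
ee_pos: [0.4073, -0.2701, 0.38]
tool_rot: [-1.887, -2.321, -0.645]
force: [-0.9, -0.3, 0.2]
grip_width: -0.0002
finger_force: 0.0
```

```bash
python3 -c "
from h import *
tl()"
```

```text
13.35 tcp [ 0.4073 -0.2701  0.38  ] hood [-0.204   0.0424] q [-0.97 -0.5   1.34  1.58  0.06  1.62  0.57] ydir 9.1 tilt(hood xy) [ 0.412 -0.077] F [-0.9 -0.3  0.2]
tilt 24.8 az 61.8 lift z of tool x,y [0.321 0.269]
```

```bash
cat > fk.py <<'E'
import numpy as np
from scipy.optimize import least_squares
from scipy.spatial.transform import Rotation as Ro
D=[([1.16943,.33219,-.06469,1.46009,.02161,1.34988,-.08847],[.23113,-.58073,.23135],[3.08529,.59142,.00006]),
([.904,.338,.375,.714,-.142,2.058,-.005],[.2169,-.5437,.5916],[3.038,.584,.015]),
([.84,.218,.36,1.078,-.079,1.806,-.022],[.2169,-.5451,.4943],[3.035,.582,.016]),
([.25,.08,-.11,1.70,.06,1.37,-1.76],[.4959,-.1339,.2597],[3.055,-.477,-.008]),
([.25,.11,-.12,1.79,.07,1.26,-1.77],[.4951,-.1331,.2049],[3.054,-.476,-.011]),
([.27,.35,.5,.7,-.14,2.06,-1.21],[.4694,-.3546,.5994],[3.031,-.468,.055]),
([.05,.21,.73,.67,-.13,2.06,-1.19],[.4197,-.3286,.6966],[2.931,-.446,.285]),
([-.1,.15,.93,.52,-.14,2.06,-1.17],[.3856,-.3139,.7969],[2.784,-.418,.537]),
([-1.21,-.5,1.34,1.07,.09,1.97,.13],[.4114,-.2812,.5866],[-2.177,-2.033,-.679]),
([-.92,-.5,1.34,1.64,.06,1.49,.34],[.4235,-.2865,.3533],[-2.215,-2.038,-.678]),
([-.97,-.5,1.34,1.58,.06,1.62,.57],[.4073,-.2701,.38],[-1.887,-2.321,-.645])]
LO=np.array([-2.6,-.5,-1.47,.16,-1.27,.06,-2.6]);HI=np.array([2.6,2.12,1.34,2.42,4.41,2.06,2.6])
def fk(q,p,sg):
    R=Ro.from_rotvec(p[:3]);x=np.zeros(3)+p[3:6]
    for k in range(7):
        R=R*Ro.from_rotvec(sg[k]*q[k]*np.eye(3)[[2,1,2,1,2,1,2][k]])
        x=x+R.apply(p[6+3*k:9+3*k])
    return x,R*Ro.from_rotvec(p[27:30])
def res(p,sg,lam=.002):
    o=[]
    for q,t,r in D:
        x,R=fk(q,p,sg);o+=list((x-t)/.003)+list((R.inv()*Ro.from_rotvec(r)).as_rotvec()/.01)
    return np.r_[o,lam*p/.01]
E
python3 - <<'E'
from fk import *
import itertools
best=[]
for s in itertools.product([1,-1],repeat=4):   # signs for j1, j3,j5,j7 (y joints +)
  sg=[s[0],1,s[1],1,s[2],1,s[3]]
  for yaw in(-1.9,0,1.9,3.1):
    p=np.zeros(30);p[2]=yaw;p[5]=.2;p[8]=.1;p[14]=.4;p[20]=.4;p[26]=.25
    try:f=least_squares(res,p,args=(sg,),max_nfev=60,loss="soft_l1")
    except Exception as e:continue
    best.append((f.cost,sg,f.x))
best.sort(key=lambda b:b[0])
for b in best[:3]:print(round(b[0],2),b[1],b[2].round(3).tolist())
import pickle;pickle.dump(best[0],open("fk.pkl","wb"))
r=res(best[0][2],best[0][1])[:66].reshape(-1,6);print((r*[3,3,3,10,10,10]).round(1))
E
```

```text
3.47 [-1, 1, -1, 1, -1, 1, -1] [0.0, 0.001, -0.001, -0.001, 0.003, 0.131, 0.004, -0.009, 0.131, -0.005, -0.009, 0.223, 0.005, -0.0, 0.223, -0.007, -0.0, 0.248, 0.006, -0.013, 0.248, 0.007, -0.013, 0.172, -0.001, 0.001, 0.172, -0.002, 0.002, 1.57]
50.42 [-1, 1, -1, 1, -1, 1, -1] [-0.006, 0.037, -0.186, 0.035, 0.001, 0.276, 0.018, 0.027, 0.119, -0.026, 0.027, -0.033, -0.002, 0.005, 0.367, -0.068, 0.005, 0.036, 0.096, -0.005, 0.436, -0.039, -0.005, 0.042, -0.012, -0.023, 0.291, -0.022, 0.058, 1.388]
219.72 [-1, 1, -1, 1, 1, 1, -1] [-0.064, -0.073, 0.067, 0.028, -0.039, 0.134, -0.015, -0.006, 0.129, 0.011, -0.007, 0.231, 0.013, -0.055, 0.231, 0.657, -0.055, 0.25, -0.625, 0.029, 0.25, 0.037, 0.029, 0.186, 0.012, -0.006, 0.186, 0.104, 0.038, 1.599]
[[ 0.5 -0.1 -0.2 -0.6 -2.  -0.4]
 [-0.2 -0.4  0.4 -0.4 -1.9 -1.1]
 [-0.1  0.5 -0.1 -0.5 -2.1 -0.3]
 [ 1.7 -1.7  2.1  0.8 -0.3 -7.9]
 [-2.   1.  -1.2  4.4  6.   1.2]
 [-1.5 -0.7 -0.7 -2.1  1.7 -1.4]
 [ 2.8  2.8  0.1 -2.2 -1.1  6.6]
 [-0.7 -0.9  0.1  0.1  0.6 -1.7]
 [ 0.1  1.1  0.8 -0.9 -2.  -1. ]
 [-0.5 -1.8  0.5  1.8  1.1  1.6]
 [ 0.2  0.4 -1.8 -0.1  0.5  4. ]]
```

```bash
cat >> fk.py <<'E'
import pickle,os
if os.path.exists("fk.pkl"): _,SG,P=pickle.load(open("fk.pkl","rb"))
A=np.radians(72.4);HX=np.array([np.cos(A),np.sin(A),0]);HY=np.array([-HX[1],HX[0],0]);O=np.array([.5093,-.0885,0])
def goalR(th,flip,az=A,spin=0):
    h=np.array([np.cos(az),np.sin(az),0])
    z=np.sin(th)*h-np.cos(th)*np.eye(3)[2]; y=flip*(np.cos(th)*h+np.sin(th)*np.eye(3)[2])
    return Ro.from_matrix(np.c_[np.cross(y,z),y,z])*Ro.from_rotvec([0,0,spin])
def ik(x,R,seeds=30,rng=np.random.default_rng(0),q0=None):
    out=[]
    for k in range(seeds):
        s=rng.uniform(LO,HI) if q0 is None else np.clip(q0+rng.normal(0,.2,7)*(k>0),LO+.01,HI-.01)
        def f(q):
            a,B=fk(q,P,SG);return np.r_[(a-x)*10,(B.inv()*R).as_rotvec()*3,.01*(q-s)]
        r=least_squares(f,s,bounds=(LO,HI),max_nfev=200)
        e=f(r.x)[:6]
        if np.linalg.norm(e)<.05: out.append(r.x)
    return out
E
python3 - <<'E'
from fk import *
for flip in(1,-1):
  for th in(45,50):
    for hx,z in((.013,.018),(-.19,.018),(-.2,.25)):
      s=ik(O+HX*hx+[0,0,z],goalR(np.radians(th),flip))
      print(flip,th,hx,z,len(s));
      for q in s[:4]:print("  ",q.round(2))
E
```

```text
1 45 0.013 0.018 16
   [ 1.08  0.64 -0.63  1.88 -0.5   0.97  2.12]
   [ 0.24  0.57  0.39  1.9  -1.03  1.26  2.48]
   [ 1.59  1.34 -1.47  1.92  0.64  1.02  1.24]
   [ 1.59  1.34 -1.47  1.92  0.64  1.02  1.24]
1 45 -0.19 0.018 17
   [ 0.74  0.69  0.17  1.65 -0.75  1.4   2.53]
   [ 1.76  1.4  -1.47  1.67  0.62  1.35  1.51]
   [ 1.76  1.4  -1.47  1.67  0.62  1.35  1.51]
   [ 1.76  1.4  -1.47  1.67  0.62  1.35  1.51]
1 45 -0.2 0.25 17
   [ 1.41  0.51 -0.71  1.49 -0.39  1.59  2.03]
   [ 0.63  0.42  0.33  1.52 -0.74  1.75  2.3 ]
   [ 0.31  0.5   0.78  1.53 -0.88  1.85  2.41]
   [ 1.67  0.7  -1.16  1.5  -0.13  1.54  1.82]
1 50 0.013 0.018 15
   [ 1.62  1.42 -1.47  1.9   0.62  1.04  1.29]
   [ 0.54  0.59  0.07  1.87 -0.94  1.22  2.46]
   [ 1.62  1.42 -1.47  1.9   0.62  1.04  1.29]
   [ 1.62  1.42 -1.47  1.9   0.62  1.04  1.29]
1 50 -0.19 0.018 14
   [ 0.82  0.74  0.1   1.61 -0.76  1.45  2.54]
   [ 0.76  0.75  0.18  1.61 -0.8   1.48  2.57]
   [ 1.77  1.46 -1.47  1.63  0.59  1.38  1.55]
   [ 1.67  1.15 -1.16  1.61  0.2   1.27  1.83]
1 50 -0.2 0.25 9
   [ 1.77  0.99 -1.47  1.49  0.11  1.55  1.61
[... 691 characters left out ...]
.75  1.49 -0.37  1.59 -1.13]
   [ 0.56  0.42  0.41  1.52 -0.76  1.77 -0.83]
-1 50 0.013 0.018 19
   [ 0.77  0.6  -0.21  1.86 -0.8   1.14 -0.77]
   [ 0.93  0.63 -0.4   1.86 -0.69  1.08 -0.85]
   [ 0.99  0.65 -0.48  1.86 -0.65  1.06 -0.88]
   [ 1.58  1.26 -1.37  1.89  0.42  0.97 -1.71]
-1 50 -0.19 0.018 12
   [ 0.56  0.79  0.46  1.62 -0.94  1.58 -0.49]
   [ 1.66  1.12 -1.13  1.61  0.17  1.27 -1.29]
   [ 0.21  1.04  1.    1.64 -1.27  1.88 -0.32]
   [ 1.18  0.77 -0.38  1.6  -0.47  1.33 -0.8 ]
-1 50 -0.2 0.25 12
   [ 1.41  0.55 -0.7   1.48 -0.44  1.63 -1.09]
   [ 0.37  0.54  0.74  1.52 -0.93  1.91 -0.71]
   [ 1.52  0.6  -0.86  1.48 -0.35  1.6  -1.16]
   [ 0.53  0.48  0.51  1.51 -0.85  1.85 -0.77]
```

```bash
cat > ctl.py <<'E'
from fk import *
Q0=np.array(D[0][0])
VM=.7*np.array([2.22,2.22,2.79,2.79,3.14,3.14,3.14])/12
def jac(q):
    x,R=fk(q,P,SG);J=np.zeros((6,7));h=1e-5
    for k in range(7):
        d=q.copy();d[k]+=h;a,B=fk(d,P,SG);J[:3,k]=(a-x)/h;J[3:,k]=(B*R.inv()).as_rotvec()/h
    return J,x,R
def row(q,xt,Rt,lam=.05,w=1.,kn=.0,n=10,sub=True,mode="abs"):
    q=q.copy();qs=q.copy();x0,R0=fk(q,P,SG)
    d=xt-x0;L=np.linalg.norm(d);d*=min(1,.0417/max(L,1e-9))
    r=(Rt*R0.inv()).as_rotvec();a=np.linalg.norm(r);r*=min(1,.125/max(a,1e-9))
    xg=x0+d;Rg=Ro.from_rotvec(r)*R0
    for _ in range(n):
        J,x,R=jac(q);e=np.r_[xg-x,w*(Rg*R.inv()).as_rotvec()];Jw=J.copy();Jw[3:]*=w
        Ji=Jw.T@np.linalg.inv(Jw@Jw.T+lam**2*np.eye(6))
        dq=Ji@e
        if kn: dq+=(np.eye(7)-Ji@Jw)@(kn*(Q0-q))
        q=np.clip(q+dq,LO,HI)
    s=max(1,(abs(q-qs)/VM).max());q=qs+(q-qs)/s
    return q
def call(q,rows,**k):
    x,R=fk(q,P,SG)
    for r in rows: q=row(q,x+np.array(r[:3]),Ro.from_rotvec([0,0,r[3]])*R,**k)
    return q
up=[[0,0,.2,0]]*2
TESTS=[(D[0][0],[[0,0,.04*(i+1),0] for i in range(14)]+[[0,0,0,0]]*0,D[1][0]),
(D[1][0],[[0,0,-.1,0]]*6,D[2][0]),
(D[2][0],[[.2785,.4125,-.234,-.686]]*18,D[3][0]),
(D[7][0],[[.05,0,-.2,1.8]]*16,D[8][0]),
(D[8][0],[[.05,-.05,-.25,0]]*7,D[9][0]),
(D[9][0],[[.1,-.12,0,.3]]*6,D[10][0])]
E
python3 - <<'E'
from ctl import *
import itertools
for lam,w,kn in itertools.product((.02,.1),(.3,1),(0,.05,.3)):
    E=[]
    for a,r,b in TESTS: E.append(np.abs(call(np.array(a,float),r,lam=lam,w=w,kn=kn,n=6)-b).max())
    print(lam,w,kn,np.round(E,2))
k=dict(lam=.05,w=.5,kn=.1,n=6)
for a,r,b in TESTS: print(call(np.array(a,float),r,**k).round(2),np.round(b,2))
E
```

```text
0.02 0.3 0 [0.5  0.   0.01 0.25 0.24 0.47]
0.02 0.3 0.05 [0.52 0.35 0.38 2.24 0.23 0.46]
0.02 0.3 0.3 [0.57 0.42 0.36 2.27 0.29 0.38]
0.02 1 0 [0.62 0.   0.01 0.25 0.24 0.47]
0.02 1 0.05 [0.55 0.35 0.38 2.24 0.23 0.46]
0.02 1 0.3 [0.57 0.42 0.36 2.27 0.28 0.39]
0.1 0.3 0 [0.55 0.   0.01 1.36 0.21 0.43]
0.1 0.3 0.05 [0.53 0.35 0.37 2.24 0.11 0.31]
0.1 0.3 0.3 [0.43 0.42 0.39 2.25 0.62 0.83]
0.1 1 0 [0.55 0.   0.01 1.28 0.22 0.43]
0.1 1 0.05 [0.55 0.35 0.38 2.24 0.15 0.32]
0.1 1 0.3 [0.43 0.42 0.36 2.27 0.62 0.77]
[ 1.11  0.76 -0.06  0.16  0.06  2.06 -0.08] [ 0.9   0.34  0.38  0.71 -0.14  2.06 -0.  ]
[ 1.15  0.22 -0.05  1.07  0.02  1.8  -0.09] [ 0.84  0.22  0.36  1.08 -0.08  1.81 -0.02]
[ 0.59  0.09 -0.48  1.7   0.09  1.37 -1.78] [ 0.25  0.08 -0.11  1.7   0.06  1.37 -1.76]
[ 1.06  0.19 -0.28  0.94 -0.45  1.95  0.23] [-1.21 -0.5   1.34  1.07  0.09  1.97  0.13]
[-1.09 -0.5   1.34  1.53  0.06  1.55  0.28] [-0.92 -0.5   1.34  1.64  0.06  1.49  0.34]
[-1.36 -0.5   1.34  1.39  0.1   1.67  0.32] [-0.97 -0.5   1.34  1.58  0.06  1.62  0.57]
```

```bash
cat >> ctl.py <<'E'
T2=TESTS+[(D[5][0],up+[[0,0,.2,0]],None)]
def rowB(q,xt,Rt,lam=.01,w=1.,n=8,lock=True,beta=1.,cap=True):
    q=q.copy();qs=q.copy();x0,R0=fk(q,P,SG)
    d=xt-x0;L=np.linalg.norm(d);r=(Rt*R0.inv()).as_rotvec();a=np.linalg.norm(r)
    if cap==2: s=min(1,.0417/max(L,1e-9),.125/max(a,1e-9));d=d*s;r=r*s
    elif cap: d=d*min(1,.0417/max(L,1e-9));r=r*min(1,.125/max(a,1e-9))
    xg=x0+d;Rg=Ro.from_rotvec(r)*R0
    for _ in range(n):
        free=np.ones(7,bool)
        J,x,R=jac(q);e=np.r_[xg-x,w*(Rg*R.inv()).as_rotvec()]
        for _ in range(7 if lock else 1):
            Jw=J.copy();Jw[3:]*=w;Jw[:,~free]=0
            dq=beta*Jw.T@np.linalg.inv(Jw@Jw.T+lam**2*np.eye(6))@e
            bad=free&(((q+dq>HI+1e-9)&(q>=HI-1e-3))|((q+dq<LO-1e-9)&(q<=LO+1e-3)))
            if not bad.any():break
            free&=~bad
        q=np.clip(q+dq,LO,HI)
    s=max(1,(abs(q-qs)/VM).max());return qs+(q-qs)/s
def callB(q,rows,**k):
    q=np.array(q,float);x,R=fk(q,P,SG)
    for r in rows: q=rowB(q,x+np.array(r[:3]),Ro.from_rotvec([0,0,r[3]])*R,**k)
    return q
def chain(q,**k):
    for _ in range(5): q=callB(q,up,**k)
    return q
E
python3 - <<'E'
from ctl import *
import itertools
R=[]
for lam,w,n,lock,beta,cap in itertools.product((.005,.03,.1),(.3,1),(1,4,12,40),(False,True),(1,.5),(1,2)):
    k=dict(lam=lam,w=w,n=n,lock=lock,beta=beta,cap=cap)
    E=[np.abs(callB(a,r,**k)-b).max() for a,r,b in TESTS]+[np.abs(chain(D[6][0],**k)-D[7][0]).max()]
    R.append((sum(E),k,np.round(E,2)))
R.sort(key=lambda t:t[0])
for r in R[:8]:print(r)
E
```

```text
(np.float64(0.5204062496169024), {'lam': 0.03, 'w': 1, 'n': 40, 'lock': True, 'beta': 1, 'cap': 1}, array([0.28, 0.  , 0.01, 0.01, 0.03, 0.02, 0.16]))
(np.float64(0.5232773756629474), {'lam': 0.03, 'w': 1, 'n': 12, 'lock': True, 'beta': 1, 'cap': 1}, array([0.28, 0.  , 0.01, 0.01, 0.03, 0.02, 0.16]))
(np.float64(0.5587508479371293), {'lam': 0.03, 'w': 1, 'n': 40, 'lock': True, 'beta': 0.5, 'cap': 1}, array([0.28, 0.  , 0.02, 0.05, 0.03, 0.02, 0.16]))
(np.float64(0.5687674022598098), {'lam': 0.03, 'w': 1, 'n': 4, 'lock': True, 'beta': 1, 'cap': 1}, array([0.28, 0.  , 0.01, 0.01, 0.03, 0.02, 0.21]))
(np.float64(0.5860674085707734), {'lam': 0.03, 'w': 1, 'n': 12, 'lock': True, 'beta': 0.5, 'cap': 1}, array([0.28, 0.  , 0.02, 0.05, 0.03, 0.02, 0.19]))
(np.float64(0.603562085484107), {'lam': 0.005, 'w': 1, 'n': 40, 'lock': True, 'beta': 0.5, 'cap': 1}, array([0.28, 0.  , 0.02, 0.03, 0.03, 0.02, 0.22]))
(np.float64(0.715396697884467), {'lam': 0.005, 'w': 1, 'n': 4, 'lock': True, 'beta': 0.5, 'cap': 1}, array([0.18, 0.  , 0.02, 0.08, 0.04, 0.02, 0.38]))
(np.float64(0.7205435343481001), {'lam': 0.03, 'w': 1, 'n': 4, 'lock': True, 'beta': 0.5, 'cap': 1}, array([0.29, 0.  , 0.02, 0.08, 0.04, 0.02, 0.27]))
```

```bash
nproc
cat > plan.py <<'E'
from fk import *
import sys,pickle
VM=.7*np.array([2.22,2.22,2.79,2.79,3.14,3.14,3.14])/12
AX=[2,1,2,1,2,1,2]
def rot(k,a):
    c,s=np.cos(a),np.sin(a)
    return np.array([[c,-s,0],[s,c,0],[0,0,1]]) if k==2 else np.array([[c,0,s],[0,1,0],[-s,0,c]])
RB=Ro.from_rotvec(P[:3]).as_matrix();RT=Ro.from_rotvec(P[27:30]).as_matrix()
def fj(q,J=True):
    R=RB;x=P[3:6].copy();ax=[];ps=[]
    for k in range(7):
        ax.append(SG[k]*R[:,AX[k]]);ps.append(x)
        R=R@rot(AX[k],SG[k]*q[k]);x=x+R@P[6+3*k:9+3*k]
    if not J:return x,R@RT
    a=np.array(ax);return x,R@RT,np.vstack([np.cross(a,x-np.array(ps)).T,a.T])
def rv(M): 
    v=np.array([M[2,1]-M[1,2],M[0,2]-M[2,0],M[1,0]-M[0,1]])/2;s=np.linalg.norm(v);c=(np.trace(M)-1)/2
    t=np.arctan2(s,c)
    if s<1e-6: return v if c>0 else Ro.from_matrix(M).as_rotvec()
    if t>3.1: return Ro.from_matrix(M).as_rotvec()
    return v*t/s
def em(r): 
    t=np.linalg.norm(r)
    if t<1e-9:return np.eye(3)
    k=r/t;K=np.array([[0,-k[2],k[1]],[k[2],0,-k[0]],[-k[1],k[0],0]]);return np.eye(3)+np.sin(t)*K+(1-np.cos(t))*K@K
def prow(q,xt,Rt,n=4,lam=.03):
    qs=q;x0,R0=fj(q,False);d=xt-x0;d=d*min(1,.0417/max(np.linalg.norm(d),1e-9))
    r=rv(Rt@R0.T);r=r*min(1,.125/max(np.linalg.norm(r),1e-9));xg=x0+d;Rg=em(r)@R0
    for _ in range(n):
        x,R,J=fj(q);e=np.r_[xg-x,rv(Rg@R.T)]
        if np.abs(e).max()<2e-4:break
        free=np.ones(7,bool)
        for _ in range(7):
            Jw=J*free;dq=Jw.T@np.linalg.solve(Jw@Jw.T+lam**2*np.eye(6),e)
            bad=free&(((q+dq>HI)&(q>=HI-1e-3))|((q+dq<LO)&(q<=LO+1e-3)))
            if not bad.any():break
            free&=~bad
        q=np.clip(q+dq,LO,HI)
    s=max(1,(abs(q-qs)/VM).max());return qs+(q-qs)/s
def pcall(q,rows,n=4):
    x,R=fj(q,False)
    for r in rows:q=prow(q,x+np.array(r[:3]),rot(2,r[3])@R,n)
    return q
def goto(q,tgt,yaw):
    x,_=fj(q,False);d=np.round(np.array(tgt)-x,3);yaw=round(yaw,2)
    N=int(max(np.linalg.norm(d)/.0417,abs(yaw)/.125)*1.15)+2;calls=[]
    if N>20: 
        h=[[*(d/2).round(4),yaw/2]]*(N//2+1);calls=[h,h]
    else: calls=[[[*d,yaw]]*N]
    for c in calls:q=pcall(q,c)
    return q,calls
def tilt(R): return np.degrees(np.arccos(np.clip(-R[2,2],-1,1))),np.arctan2(R[1,2],R[0,2]),R[2,0],R[2,1]
P0=O+HX*-.24+[0,0,.25]
wrap=lambda a:(a+np.pi)%(2*np.pi)-np.pi
def final(q):
    x,R=fj(q,False);t,az,_,_=tilt(R);q,c=goto(q,P0,wrap(A-az));return q,c
def score(q):
    x,R=fj(q,False);t,az,lx,ly=tilt(R)
    m=np.minimum(q-LO,HI-q)[:6].min()
    return abs(t-48)+60*abs(lx)+40*abs(wrap(az-A))+100*np.linalg.norm(x-P0)+20*max(0,.1-m),t,lx,ly,m
def run(q,g):
    log=[]
    for k in range(len(g)//5):
        x,y,z,yaw,m=g[5*k:5*k+5]
        q,c=goto(q,(x,y,z),yaw);log+=c
        for _ in range(int(m)):
            q=pcall(q,[[0,0,.2,0]]*2);log.append([[0,0,.2,0]]*2)
    q,c=final(q);return q,log+c
E
cat > search.py <<'E'
from plan import *
from rig import env
import time
from multiprocessing import Pool
q0=np.array(eval(open("q0.txt").read()))
def samp(r,K): return np.concatenate([[r.uniform(.3,.55),r.uniform(-.5,-.25),r.uniform(.3,.6),r.uniform(-2.8,2.8),r.integers(0,16)] for _ in range(K)])
def work(seed):
    r=np.random.default_rng(seed);t=time.time();best=(1e9,)
    while time.time()-t<TL:
        if best[0]>1e8 or r.random()<.35: g=samp(r,r.integers(1,4))
        else:
            g=best[2]+r.normal(0,1,len(best[2]))*np.tile([.03,.03,.04,.25,1.5],len(best[2])//5)*r.choice([.3,1]);
            for k in range(0,len(g),5): g[k:k+3]=np.clip(g[k:k+3],[.3,-.5,.3],[.55,-.25,.6]);g[k+4]=max(0,round(g[k+4]))
        try:q,l=run(q0,g)
        except Exception:continue
        s=score(q)
        c=s[0]+.02*sum(map(len,l))
        if c<best[0]:best=(c,s,g,q,l)
    return best
if __name__=="__main__":
    TL=float(sys.argv[1]);import os
    with Pool(os.cpu_count()) as p:B=sorted(p.map(work,range(os.cpu_count()),chunksize=1),key=lambda b:b[0])
    pickle.dump(B,open("plan.pkl","wb"))
    for b in B[:4]:print(round(b[0],2),np.round(b[1],3),b[2].round(2),b[3].round(2),len(b[4]),sum(map(len,b[4])))
E
python3 - <<'E'
from rig import env
q=env.read_state()["joint_pos"];open("q0.txt","w").write(str(q.tolist()))
E
python3 - <<'E'
from plan import *
from ctl import TESTS
import time;t=time.time()
for a,r,b in TESTS:print(np.abs(pcall(np.array(a,float),r)-b).max().round(3),end=" ")
print(time.time()-t)
E
sed -i 's/^from rig import env//;s/^def work(seed):/TL=100.\ndef work(seed):/' search.py; export OMP_NUM_THREADS=1; time python3 search.py 100
```

```text
4
0.283 0.005 0.01 0.013 0.028 0.022 0.03147292137145996
3.53 [4.2800e-01 4.8082e+01 3.0000e-03 7.4400e-01 2.2000e-01] [ 0.4  -0.47  0.37  0.99  6.    0.54 -0.45  0.57 -1.28 16.    0.54 -0.46
  0.6  -0.71 26.  ] [ 0.68  0.51  0.38  1.44 -0.78  1.84  2.36] 53 155
4.19 [ 7.9100e-01  4.7849e+01 -5.0000e-03  7.4100e-01  9.6000e-02] [ 0.55 -0.48  0.51  1.05 15.    0.45 -0.43  0.51 -0.91 17.    0.52 -0.5
  0.5  -0.9  21.  ] [ 0.38  0.61  0.83  1.45 -0.95  1.96  2.49] 58 170
9.66 [6.4610e+00 4.3943e+01 2.8000e-02 6.9300e-01 7.5000e-02] [ 0.45 -0.5   0.45  0.56 24.    0.45 -0.36  0.37 -0.36 19.    0.35 -0.41
  0.4   2.3   3.  ] [ 0.23  0.65  1.03  1.47 -0.99  1.99  2.49] 52 160
10.55 [ 7.667 46.366  0.099  0.717  0.288] [ 0.53 -0.5   0.39  0.65 13.    0.37 -0.37  0.55 -1.39 12.    0.38 -0.28
  0.51  0.09 19.  ] [ 0.84  0.47  0.14  1.44 -0.68  1.77  2.15] 49 144
real	1m40.459s
user	6m38.710s
sys	0m0.076s
```

```bash
cat > search2.py <<'E'
from plan import *
import plan,time,os
from multiprocessing import Pool
q0=np.array(eval(open("q0.txt").read()))
G=6
def run(q,g):
    log=[]
    for k in range(len(g)//G):
        x,y,z,yaw,m,n=g[G*k:G*k+G]
        if k==0 or abs(yaw)>.05: q,c=goto(q,(x,y,z),yaw);log+=c
        for _ in range(int(m)):
            c=[[0,0,.3,0]]*int(n);q=pcall(q,c);log.append(c)
    q,c=final(q);return q,log+c
def path(q):
    e=0
    for tgt in(O+HX*-.24+[0,0,.02],O+HX*-.1+[0,0,.02],O+HX*.015+[0,0,.02]):
        q,c=goto(q,tgt,0);x,R=fj(q,False);e+=np.linalg.norm(x-tgt)
    return e
def ev(g):
    q,l=run(q0,g);x,R=fj(q,False);t,az,lx,ly=tilt(R)
    c=max(0,abs(t-48)-3)+60*max(0,abs(lx)-.06)+40*max(0,abs(wrap(az-A))-.03)+100*max(0,np.linalg.norm(x-P0)-.01)+.12*len(l)+.02*sum(map(len,l))
    pe=path(q) if c<20 else .1
    return c+200*max(0,pe-.005),(t,np.degrees(wrap(az-A)),lx,ly,pe),g,q,l
def samp(r,K): return np.concatenate([[r.uniform(.3,.55),r.uniform(-.5,-.25),r.uniform(.3,.6),r.uniform(-2.8,2.8),r.integers(0,12),r.integers(2,6)] for _ in range(K)])
def work(seed):
    r=np.random.default_rng(seed);t=time.time();best=(1e9,)
    B=pickle.load(open("plan.pkl","rb"))
    if seed<2:
        g=np.concatenate([[*B[seed][2][5*k:5*k+5],2] for k in range(3)]);best=ev(g)
    while time.time()-t<TL:
        if best[0]>1e8 or r.random()<(.05 if seed<2 else .3): g=samp(r,r.integers(1,4))
        else:
            g=best[2]+r.normal(0,1,len(best[2]))*np.tile([.03,.03,.04,.25,2,1],len(best[2])//G)*r.choice([.1,.4,1])
            for k in range(0,len(g),G): g[k:k+3]=np.clip(g[k:k+3],[.3,-.5,.3],[.55,-.25,.6]);g[k+4]=max(0,round(g[k+4]));g[k+5]=np.clip(round(g[k+5]),1,8)
        try:b=ev(g)
        except Exception:continue
        if b[0]<best[0]:best=b
    return best
if __name__=="__main__":
    TL=float(sys.argv[1])
    with Pool(4) as p:B=sorted(p.map(work,range(4),chunksize=1),key=lambda b:b[0])
    pickle.dump(B,open("plan2.pkl","wb"))
    for b in B[:4]:print(round(b[0],2),np.round(b[1],3),b[2].reshape(-1,G).round(2).tolist(),b[3].round(2),len(b[4]),sum(map(len,b[4])))
E
sed -i 's/^G=6/G=6;TL=float(sys.argv[1])/' search2.py; OMP_NUM_THREADS=1 python3 search2.py 140
```

```text
6.34 [ 4.5199e+01 -9.8000e-02  4.9000e-02  7.0800e-01  1.0000e-03] [[0.4, -0.25, 0.55, -1.07, 10.0, 6.0], [0.45, -0.49, 0.6, 1.68, 15.0, 2.0], [0.49, -0.45, 0.35, 0.88, 0.0, 1.0]] [ 1.63  0.69 -1.05  1.42 -0.16  1.6   1.82] 29 143
7.98 [4.5144e+01 1.9600e-01 2.9000e-02 7.0800e-01 1.0000e-03] [[0.41, -0.45, 0.35, 1.08, 5.0, 2.0], [0.55, -0.48, 0.53, -0.76, 11.0, 1.0], [0.53, -0.45, 0.59, -0.65, 25.0, 2.0]] [ 1.1   0.47 -0.23  1.43 -0.54  1.7   2.15] 46 123
8.9 [ 4.5022e+01 -1.4300e-01  5.2000e-02  7.0500e-01  2.0000e-03] [[0.55, -0.47, 0.53, 0.74, 14.0, 1.0], [0.45, -0.42, 0.58, -0.64, 18.0, 1.0], [0.51, -0.48, 0.5, -0.83, 18.0, 2.0]] [ 0.94  0.46 -0.01  1.44 -0.62  1.73  2.17] 54 121
39.06 [44.369  0.08   0.288  0.637  0.1  ] [[0.53, -0.49, 0.6, 0.27, 7.0, 2.0], [0.44, -0.31, 0.59, -1.39, 10.0, 6.0], [0.41, -0.48, 0.31, 0.05, 6.0, 2.0]] [ 0.56  0.49  0.51  1.46 -0.78  1.82  1.95] 26 131
```

Run:
```python
from plan import *
b=pickle.load(open("plan2.pkl","rb"))[0];q=np.array(eval(open("q0.txt").read()))
for c in b[4]:
    q=pcall(q,c);x,R=fj(q,False);t=tilt(R);print(len(c),np.round(c[0],4).tolist(),"->",x.round(3),q.round(2),round(t[0],1),np.degrees(t[1]).round(0))
```

```text
11 [-0.009, 0.018, 0.175, -1.07] -> [ 0.398 -0.251  0.555] [-0.28 -0.39  0.59  1.48  0.08  1.58 -0.53] 24.9 1.0
6 [0.0, 0.0, 0.3, 0.0] -> [ 0.396 -0.248  0.759] [-0.19  0.01  0.89  0.72 -0.33  2.05 -0.37] 25.3 0.0
6 [0.0, 0.0, 0.3, 0.0] -> [ 0.4   -0.216  0.779] [ 0.36  0.02  0.23  0.66 -0.28  2.06 -0.46] 26.2 -1.0
6 [0.0, 0.0, 0.3, 0.0] -> [ 0.411 -0.192  0.793] [ 1.01  0.06 -0.6   0.59 -0.16  2.06 -0.55] 27.1 -2.0
6 [0.0, 0.0, 0.3, 0.0] -> [ 0.414 -0.174  0.804] [ 1.38  0.12 -1.22  0.56  0.05  2.06 -0.65] 28.1 -2.0
6 [0.0, 0.0, 0.3, 0.0] -> [ 0.415 -0.156  0.814] [ 1.36  0.1  -1.23  0.54  0.05  2.06 -0.68] 29.1 -3.0
6 [0.0, 0.0, 0.3, 0.0] -> [ 0.416 -0.14   0.823] [ 1.32  0.09 -1.21  0.53  0.05  2.06 -0.71] 30.1 -3.0
6 [0.0, 0.0, 0.3, 0.0] -> [ 0.416 -0.126  0.832] [ 1.26  0.08 -1.18  0.51  0.05  2.06 -0.73] 31.1 -3.0
6 [0.0, 0.0, 0.3, 0.0] -> [ 0.416 -0.114  0.84 ] [ 1.19  0.07 -1.12  0.49  0.05  2.06 -0.75] 32.1 -3.0
6 [0.0, 0.0, 0.3, 0.0] -> [ 0.416 -0.103  0.849] [ 1.11  0.06 -1.06  0.48  0.05  2.06 -0.76] 33.1 -4.0
6 [0.0, 0.0, 0.3, 0.0] -> [ 0.415 -0.094  0.856] [ 1.02  0.05 
[... 1223 characters left out ...]
6  0.837] [ 1.35  0.34 -1.47  0.42 -0.09  2.06  0.46] 42.2 37.0
2 [0.0, 0.0, 0.3, 0.0] -> [ 0.438 -0.123  0.853] [ 1.3   0.32 -1.47  0.39 -0.08  2.06  0.42] 43.0 37.0
2 [0.0, 0.0, 0.3, 0.0] -> [ 0.436 -0.101  0.868] [ 1.25  0.3  -1.47  0.36 -0.06  2.06  0.38] 43.8 36.0
2 [0.0, 0.0, 0.3, 0.0] -> [ 0.433 -0.08   0.881] [ 1.2   0.28 -1.47  0.33 -0.04  2.06  0.34] 44.7 35.0
2 [0.0, 0.0, 0.3, 0.0] -> [ 0.43  -0.06   0.894] [ 1.16  0.26 -1.47  0.3  -0.02  2.06  0.3 ] 45.5 35.0
20 [0.064, -0.388, -0.548, 0.88] -> [ 0.488 -0.426  0.33 ] [ 1.27  0.95 -0.99  0.73  0.01  2.06  1.83] 45.2 84.0
5 [-0.051, 0.109, -0.08, -0.21] -> [ 0.437 -0.317  0.25 ] [ 1.63  0.69 -1.05  1.42 -0.16  1.6   1.82] 45.2 72.0
```

Call:
step_arm(series=[-0.009, 0.018, 0.175, -1.07, -0.009, 0.018, 0.175, -1.07, -0.009, 0.018, 0.175, -1.07, -0.009, 0.018, 0.175, -1.07, -0.009, 0.018, 0.175, -1.07, -0.009, 0.018, 0.175, -1.07, -0.009, 0.018, 0.175, -1.07, -0.009, 0.018, 0.175, -1.07, -0.009, 0.018, 0.175, -1.07, -0.009, 0.018, 0.175, -1.07, -0.009, 0.018, 0.175, -1.07])

```text
time: 14.27
ee_pos: [0.398, -0.2524, 0.5553]
tool_rot: [2.752, 1.019, 0.605]
force: [-0.2, -0.6, -0.5]
grip_width: -0.0004
finger_force: 0.0
```

```bash
python3 - <<'E'
from h import *
tl();open("q0.txt","w").write(str(env.read_state()["joint_pos"].tolist()))
E
sed -e 's/^G=6/G=8/' -e 's/x,y,z,yaw,m,n=g/x,y,z,yaw,m,n,pa,pb=g/' -e 's/c=\[\[0,0,.3,0\]\]\*int(n)/c=[[*np.round([.3*np.cos(pa)*np.sin(pb),.3*np.sin(pa)*np.sin(pb),.3*np.cos(pb)],2),0]]*int(n)/' -e 's/r.integers(2,6)\]/r.integers(1,6),r.uniform(-3.2,3.2),abs(r.normal(0,.8))]/' -e 's/\[.03,.03,.04,.25,2,1\]/[.03,.03,.04,.25,2,1,.3,.2]/' -e 's/if seed<2:/if False:/' -e 's/(.05 if seed<2 else .3)/.2/' -e 's/x,R=fj(q,False);t,az,lx,ly=tilt(R)/x,R=fj(q,False);t,az,lx,ly=tilt(R);BX=BAD/' -e 's/plan2.pkl/plan3.pkl/' search2.py > search3.py
python3 - <<'E'
s=open("search3.py").read()
s=s.replace(";BX=BAD","").replace("q=pcall(q,c);log.append(c)","q=pcall(q,c);log.append(c);xx=fj(q,False)[0]\n            if xx[2]<.3 or xx[1]<-.55 or np.hypot(xx[0],xx[1])<.3 or xx[0]<.2: raise ValueError").replace("K): return","K):\n    return")
open("search3.py","w").write(s)
E
OMP_NUM_THREADS=1 python3 search3.py 110
```

```text
14.27 tcp [ 0.398  -0.2524  0.5553] hood [-0.1899  0.0566] q [-0.28 -0.39  0.59  1.47  0.08  1.58 -0.52] ydir -52.1 tilt(hood xy) [ 0.13  -0.398] F [-0.2 -0.6 -0.5]
tilt 24.7 az 0.5 lift z of tool x,y [0.32 0.27]
7.42 [4.532e+01 1.490e-01 5.700e-02 7.090e-01 1.000e-03] [[0.53, -0.45, 0.6, 1.96, 40.0, 2.0, 1.67, -0.27]] [ 1.72  0.84 -1.29  1.43  0.02  1.59  1.67] 42 119
8.74 [4.5193e+01 2.0300e-01 3.6000e-02 7.0900e-01 2.0000e-03] [[0.51, -0.32, 0.59, 2.24, 33.0, 5.0, 0.03, 0.06]] [ 0.42  0.55  0.73  1.46 -0.87  1.89  2.39] 37 215
11.13 [ 4.2142e+01 -2.3600e-01  1.1300e-01  6.6100e-01  2.0000e-03] [[0.54, -0.26, 0.52, 0.23, 9.0, 2.0, 3.32, -0.04], [0.5, -0.5, 0.56, 0.56, 13.0, 4.0, 0.15, -0.45]] [ 1.66  0.7  -1.14  1.44 -0.08  1.57  1.67] 25 105
14.12 [3.798e+01 1.620e-01 6.000e-03 6.150e-01 2.000e-03] [[0.46, -0.25, 0.6, 2.26, 21.0, 8.0, -1.3, 0.22]] [ 1.7   0.73 -1.26  1.46  0.04  1.56  1.75] 24 211
```

Run:
```python
import sys;sys.argv=["x","1"]
from search3 import *
B=pickle.load(open("plan3.pkl","rb"));g=[b for b in B if len(b[4])==25][0][2]
best=None
for m1 in(7,8,9,10,11):
  for m2 in(13,15,17,19):
   for dy in(-.2,0,.2):
    h=g.copy();h[4]=m1;h[12]=m2;h[11]+=dy;h[10]=g[10]
    try:b=ev(h)
    except Exception:continue
    if best is None or b[0]<best[0]:best=b;print(m1,m2,dy,round(b[0],2),np.round(b[1],3),len(b[4]),sum(map(len,b[4])))
pickle.dump(best,open("plan4.pkl","wb"))
q=q0
for c in best[4]:
    q=pcall(q,c);x,R=fj(q,False);t=tilt(R);print(len(c),np.round(c[0],4).tolist(),"->",x.round(3),q.round(2),round(t[0],1),np.degrees(t[1]).round(0))
```

```text
7 13 0 42.83 [29.664  0.096  0.123  0.479  0.1  ] 23 98
7 13 0.2 41.95 [28.523 -0.057  0.09   0.469  0.1  ] 23 97
7 15 0.2 39.81 [29.617 -0.263  0.066  0.49   0.1  ] 25 105
7 17 0.2 19.71 [ 3.0812e+01 -2.4900e-01  4.1000e-02  5.1100e-01  1.0000e-03] 27 114
7 19 0.2 18.82 [ 3.2103e+01 -5.3000e-02  1.7000e-02  5.3100e-01  2.0000e-03] 29 122
8 13 -0.2 12.7 [4.1933e+01 2.3500e-01 1.3900e-01 6.5400e-01 2.0000e-03] 24 102
8 15 -0.2 9.67 [ 4.4698e+01 -1.7100e-01  1.2700e-01  6.9200e-01  1.0000e-03] 26 111
8 17 -0.2 9.19 [ 4.7399e+01 -2.5800e-01  1.1700e-01  7.2700e-01  1.0000e-03] 28 120
9 15 0 7.95 [ 4.4998e+01 -2.3000e-02  1.0000e-01  7.0000e-01  2.0000e-03] 27 114
9 17 0 7.75 [4.7805e+01 1.0000e-03 9.0000e-02 7.3500e-01 1.0000e-03] 29 123
5 [0.137, -0.01, -0.032, 0.23] -> [ 0.536 -0.262  0.525] [-0.46  0.01  1.05  1.28 -0.32  1.55 -0.09] 24.8 14.0
2 [0.01, 0.0, 0.3, 0.0] -> [ 0.539 -0.262  0.608] [-0.33  0.17  1.11  1.01 -0.52  1.77 -0.05] 24.8 14.0
2 [0.01, 0.0, 0.3, 0.0] -> [ 0.541 -0.262  0.678] [-0.07  0.31  1.09  0.71 -0.76  1.98 -0.07] 25.1 14.0
2 [0.01, 0.0, 0.3, 0.0] -> [ 0.548 -
[... 2041 characters left out ...]
 [ 1.15  0.42 -0.9   0.16  0.02  2.06  0.32] 40.7 5.0
4 [-0.13, -0.02, 0.27, 0.0] -> [ 0.416 -0.355  0.844] [ 1.18  0.39 -0.95  0.16  0.02  2.06  0.3 ] 42.1 4.0
4 [-0.13, -0.02, 0.27, 0.0] -> [ 0.401 -0.342  0.861] [ 1.22  0.36 -1.    0.16  0.02  2.06  0.28] 43.6 3.0
4 [-0.13, -0.02, 0.27, 0.0] -> [ 0.387 -0.329  0.878] [ 1.27  0.34 -1.05  0.16  0.02  2.06  0.27] 45.0 2.0
4 [-0.13, -0.02, 0.27, 0.0] -> [ 0.372 -0.316  0.893] [ 1.33  0.31 -1.12  0.16  0.03  2.06  0.25] 46.4 1.0
4 [-0.13, -0.02, 0.27, 0.0] -> [ 0.356 -0.303  0.908] [ 1.39  0.29 -1.19  0.16  0.03  2.06  0.24] 47.8 0.0
20 [0.08, -0.014, -0.658, 1.26] -> [ 0.436 -0.317  0.25 ] [ 1.72  0.85 -1.27  1.42 -0.01  1.6   1.64] 47.8 72.0
```

Call:
step_arm(series=[0.137, -0.01, -0.032, 0.23, 0.137, -0.01, -0.032, 0.23, 0.137, -0.01, -0.032, 0.23, 0.137, -0.01, -0.032, 0.23, 0.137, -0.01, -0.032, 0.23])

```text
time: 14.68
ee_pos: [0.5391, -0.2592, 0.5206]
tool_rot: [2.652, 1.355, 0.627]
force: [0.1, 0.8, 0.1]
grip_width: -0.0001
finger_force: 0.0
```

Call:
step_arm(series=[0.01, 0, 0.3, 0, 0.01, 0, 0.3, 0])

```text
time: 14.85
ee_pos: [0.5365, -0.2615, 0.6055]
tool_rot: [2.659, 1.35, 0.633]
force: [-1.4, -2.3, 4.8]
grip_width: 0.0001
finger_force: 0.0
```

Call:
step_arm(series=[0.01, 0, 0.3, 0, 0.01, 0, 0.3, 0])

```text
time: 15.02
ee_pos: [0.5405, -0.2608, 0.6797]
tool_rot: [2.649, 1.347, 0.639]
force: [-0.1, 0.5, 3.0]
grip_width: -0.0001
finger_force: 0.0
```

Call:
step_arm(series=[0.01, 0, 0.3, 0, 0.01, 0, 0.3, 0])

```text
time: 15.18
ee_pos: [0.5493, -0.258, 0.6958]
tool_rot: [2.655, 1.355, 0.602]
force: [0.4, -0.1, -1.3]
grip_width: -0.0
finger_force: 0.0
```

Call:
step_arm(series=[0.01, 0, 0.3, 0, 0.01, 0, 0.3, 0])

```text
time: 15.35
ee_pos: [0.5578, -0.2503, 0.6948]
tool_rot: [2.662, 1.381, 0.566]
force: [2.1, 0.8, -0.7]
grip_width: 0.0002
finger_force: 0.0
```

Call:
step_arm(series=[0.01, 0, 0.3, 0, 0.01, 0, 0.3, 0])

```text
time: 15.52
ee_pos: [0.5658, -0.237, 0.7052]
tool_rot: [2.622, 1.403, 0.533]
force: [0.5, 0.2, -0.3]
grip_width: -0.0001
finger_force: 0.0
```

Call:
step_arm(series=[0.01, 0, 0.3, 0, 0.01, 0, 0.3, 0])

```text
time: 15.68
ee_pos: [0.5829, -0.2077, 0.7289]
tool_rot: [2.551, 1.454, 0.6]
force: [2.1, 1.3, -1.2]
grip_width: 0.0004
finger_force: 0.0
```

Call:
step_arm(series=[0.01, 0, 0.3, 0, 0.01, 0, 0.3, 0])

```text
time: 15.85
ee_pos: [0.5958, -0.2188, 0.752]
tool_rot: [2.523, 1.368, 0.652]
force: [-2.4, 1.9, 9.0]
grip_width: -0.0002
finger_force: 0.0
```

Call:
step_arm(series=[0.01, 0, 0.3, 0, 0.01, 0, 0.3, 0])

```text
time: 16.02
ee_pos: [0.5831, -0.2138, 0.77]
tool_rot: [2.507, 1.34, 0.671]
force: [-0.3, -0.5, 0.1]
grip_width: -0.0001
finger_force: 0.0
```

Call:
step_arm(series=[0.01, 0, 0.3, 0, 0.01, 0, 0.3, 0])

```text
time: 16.18
ee_pos: [0.5613, -0.2108, 0.7965]
tool_rot: [2.482, 1.285, 0.691]
force: [-0.8, -0.3, -0.1]
grip_width: 0.0003
finger_force: 0.0
```

```bash
cat > opt.py <<'E'
import sys;sys.argv=["x","1"]
import h;from search3 import *
h.tl();q0=h.env.read_state()["joint_pos"];import search3;search3.q0=q0
open("q0.txt","w").write(str(q0.tolist()))
best=None
b0=pickle.load(open("plan4.pkl","rb"))[2]
for yaw in b0[11]+np.array([-.6,-.4,-.2,0,.2,.4,.6]):
  for m2 in range(9,22,2):
    g=b0[8:].copy();g[3]=yaw;g[4]=m2
    try:b=ev(g)
    except Exception:continue
    if best is None or b[0]<best[0]:best=b;print(round(yaw,2),m2,round(b[0],2),np.round(b[1],3),len(b[4]),sum(map(len,b[4])))
pickle.dump(best,open("plan5.pkl","wb"))
q=q0
for c in best[4]:
    q=pcall(q,c);x,R=fj(q,False);t=tilt(R);print(len(c),np.round(c[0],4).tolist(),"->",x.round(3),q.round(2),round(t[0],1),np.degrees(t[1]).round(0))
E
python3 opt.py
```

```text
16.18 tcp [ 0.5613 -0.2108  0.7965] hood [-0.1009 -0.0865] q [ 0.33  0.41  0.38  0.16 -0.52  2.06 -0.35] ydir -39.6 tilt(hood xy) [ 0.146 -0.502] F [-0.8 -0.3 -0.1]
tilt 31.5 az -1.4 lift z of tool x,y [0.291 0.434]
0.16 9 18.77 [4.0099e+01 2.0700e-01 2.4700e-01 5.9500e-01 1.0000e-03] 11 66
0.16 11 16.07 [4.2865e+01 1.0000e-01 2.4100e-01 6.3600e-01 2.0000e-03] 13 75
0.16 13 14.02 [ 4.558e+01 -2.190e-01  2.360e-01  6.740e-01  1.000e-03] 15 83
0.36 13 12.52 [4.5724e+01 1.2000e-02 2.1100e-01 6.8400e-01 2.0000e-03] 15 83
0.56 21 11.84 [ 4.5564e+01 -2.0400e-01  1.7300e-01  6.9300e-01  2.0000e-03] 23 115
0.76 19 11.62 [4.5118e+01 2.7000e-02 1.7600e-01 6.8600e-01 1.0000e-03] 21 108
1.16 19 11.6 [4.3685e+01 1.6200e-01 1.5100e-01 6.7400e-01 2.0000e-03] 22 110
1.16 21 10.6 [ 4.5782e+01 -1.6400e-01  1.4900e-01  7.0100e-01  2.0000e-03] 24 120
12 [-0.069, -0.288, -0.233, 1.16] -> [ 0.5   -0.439  0.532] [ 1.21  0.71 -0.97  0.51  0.04  2.06  0.82] 31.5 55.0
4 [-0.13, -0.02, 0.27, 0.0] -> [ 0.429 -0.393  0.585] [ 1.47  0.59 -1.23  0.69  0.03  2.06  0.76] 31.6 54.0
4 [-0.13, -0.02, 0.27, 0.0] -> [ 0.
[... 1647 characters left out ...]
0.17 -1.47  0.47 -0.33  2.06  0.25] 41.7 32.0
4 [-0.13, -0.02, 0.27, 0.0] -> [ 0.397 -0.055  0.88 ] [ 1.56  0.16 -1.47  0.44 -0.32  2.06  0.21] 42.7 31.0
4 [-0.13, -0.02, 0.27, 0.0] -> [ 0.393 -0.034  0.894] [ 1.51  0.14 -1.47  0.4  -0.31  2.06  0.16] 43.7 31.0
4 [-0.13, -0.02, 0.27, 0.0] -> [ 0.387 -0.012  0.908] [ 1.47  0.12 -1.47  0.37 -0.3   2.06  0.12] 44.7 30.0
4 [-0.13, -0.02, 0.27, 0.0] -> [0.381 0.009 0.92 ] [ 1.43  0.11 -1.47  0.34 -0.29  2.06  0.08] 45.8 30.0
12 [0.028, -0.163, -0.335, 0.37] -> [ 0.409 -0.154  0.585] [ 2.1  -0.16 -1.04  1.36 -0.98  2.02  1.39] 45.8 51.0
12 [0.028, -0.163, -0.335, 0.37] -> [ 0.437 -0.317  0.25 ] [ 1.62  0.69 -1.04  1.42 -0.17  1.6   1.69] 45.8 72.0
```

```bash
python3 - <<'E'
s=open("search3.py").read()
s=s.replace("c=max(0,abs(t-48)-3)+60*max(0,abs(lx)-.06)","th=np.radians(t);sp=np.arctan2(abs(lx),abs(ly));cx=13-73*np.sin(th)+np.cos(th)*(42.5*np.cos(sp)+38*np.sin(sp));c=1.5*max(0,cx+11)+max(0,t-58)+10*max(0,sp-.35)*5")
s=s.replace("if False:","if 1:").replace('g=np.concatenate([[*B[seed][2][5*k:5*k+5],2] for k in range(3)]);best=ev(g)','g=pickle.load(open("plan4.pkl","rb"))[2][8:].copy();g[3]=[.16,.36,1.16,0][seed];g[4]=15;best=ev(g)').replace("plan3.pkl","plan6.pkl").replace('(t,np.degrees','(cx,t,np.degrees').replace("<.2: g=samp","<.12: g=samp")
open("search4.py","w").write(s)
E
OMP_NUM_THREADS=1 python3 search4.py 80
python3 - <<'E'
from plan import *
B=pickle.load(open("plan6.pkl","rb"))
for b in B[:1]:
    q=np.array(eval(open("q0.txt").read()))
    for c in b[4]:
        q=pcall(q,c);x,R=fj(q,False);t=tilt(R);print(len(c),np.round(c[0],4).tolist(),"->",x.round(3),q.round(2),round(t[0],1),np.degrees(t[1]).round(0))
E
```

```text
3.88 [-1.1054e+01  5.0765e+01  2.3900e-01  2.1500e-01  7.4400e-01  1.0000e-03] [[0.5, -0.5, 0.57, 0.41, 15.0, 4.0, 0.09, -0.51]] [ 1.71  0.86 -1.24  1.4  -0.06  1.62  1.51] 17 92
3.92 [-1.1373e+01  5.0737e+01  2.6700e-01  1.9800e-01  7.4900e-01  2.0000e-03] [[0.55, -0.5, 0.58, 0.56, 17.0, 3.0, 0.26, -0.38]] [ 1.71  0.86 -1.23  1.4  -0.06  1.62  1.54] 19 82
4.06 [-1.1244e+01  5.0691e+01  2.3400e-01  2.0000e-01  7.4700e-01  1.0000e-03] [[0.5, -0.49, 0.57, 0.33, 16.0, 4.0, 0.1, -0.54]] [ 1.72  0.88 -1.26  1.41 -0.04  1.62  1.52] 18 95
4.2 [-1.1635e+01  5.1786e+01 -2.4000e-02  2.6700e-01  7.3900e-01  1.0000e-03] [[0.55, -0.47, 0.6, 0.11, 16.0, 4.0, 0.1, -0.52]] [ 1.69  0.84 -1.18  1.4  -0.11  1.62  1.48] 19 96
12 [-0.072, -0.287, -0.224, 0.41] -> [ 0.5   -0.499  0.568] [ 0.84  0.5   0.32  0.63 -0.75  1.89  0.62] 31.6 22.0
4 [-0.15, -0.01, 0.26, 0.0] -> [ 0.449 -0.494  0.642] [ 1.09  0.56 -0.17  0.34 -0.5   2.05  0.47] 31.5 23.0
4 [-0.15, -0.01, 0.26, 0.0] -> [ 0.488 -0.498  0.653] [ 1.09  0.68 -0.74  0.16  0.01  2.06  0.34] 32.8 19.0
4 [-0.15, -0.01, 0.26, 0.0] -> [ 0.479 -0.485  0.68 ] 
[... 754 characters left out ...]
 1.28  0.41 -1.02  0.16  0.01  2.06  0.17] 43.5 4.0
4 [-0.15, -0.01, 0.26, 0.0] -> [ 0.379 -0.363  0.863] [ 1.32  0.38 -1.07  0.16  0.02  2.06  0.15] 45.0 3.0
4 [-0.15, -0.01, 0.26, 0.0] -> [ 0.365 -0.347  0.881] [ 1.37  0.35 -1.13  0.16  0.02  2.06  0.13] 46.5 2.0
4 [-0.15, -0.01, 0.26, 0.0] -> [ 0.35  -0.332  0.897] [ 1.43  0.33 -1.2   0.16  0.02  2.06  0.11] 47.9 1.0
4 [-0.15, -0.01, 0.26, 0.0] -> [ 0.334 -0.317  0.913] [ 1.5   0.3  -1.28  0.16  0.02  2.06  0.09] 49.3 0.0
4 [-0.15, -0.01, 0.26, 0.0] -> [ 0.319 -0.303  0.927] [ 1.57  0.28 -1.36  0.16  0.03  2.06  0.08] 50.8 -1.0
20 [0.118, -0.015, -0.677, 1.28] -> [ 0.437 -0.318  0.25 ] [ 1.71  0.86 -1.24  1.4  -0.06  1.62  1.51] 50.8 73.0
```

Call:
step_arm(series=[-0.072, -0.287, -0.224, 0.41, -0.072, -0.287, -0.224, 0.41, -0.072, -0.287, -0.224, 0.41, -0.072, -0.287, -0.224, 0.41, -0.072, -0.287, -0.224, 0.41, -0.072, -0.287, -0.224, 0.41, -0.072, -0.287, -0.224, 0.41, -0.072, -0.287, -0.224, 0.41, -0.072, -0.287, -0.224, 0.41, -0.072, -0.287, -0.224, 0.41, -0.072, -0.287, -0.224, 0.41, -0.072, -0.287, -0.224, 0.41])

```text
time: 17.18
ee_pos: [0.494, -0.4886, 0.5712]
tool_rot: [2.223, 1.852, 0.786]
force: [-0.9, 0.1, 1.0]
grip_width: 0.0005
finger_force: 0.0
```

Call:
step_arm(series=[-0.15, -0.01, 0.26, 0, -0.15, -0.01, 0.26, 0, -0.15, -0.01, 0.26, 0, -0.15, -0.01, 0.26, 0])

```text
time: 17.52
ee_pos: [0.4557, -0.4823, 0.6386]
tool_rot: [2.22, 1.866, 0.777]
force: [1.2, 0.4, -0.7]
grip_width: -0.0003
finger_force: 0.0
```

Call:
step_arm(series=[-0.15, -0.01, 0.26, 0, -0.15, -0.01, 0.26, 0, -0.15, -0.01, 0.26, 0, -0.15, -0.01, 0.26, 0])

```text
time: 17.85
ee_pos: [0.4583, -0.4725, 0.6872]
tool_rot: [2.15, 1.813, 0.749]
force: [-6.1, -7.6, -3.1]
grip_width: -0.0001
finger_force: 0.0
```

Call:
step_arm(series=[-0.15, -0.01, 0.26, 0, -0.15, -0.01, 0.26, 0, -0.15, -0.01, 0.26, 0, -0.15, -0.01, 0.26, 0])

```text
time: 18.18
ee_pos: [0.445, -0.4551, 0.743]
tool_rot: [2.068, 1.75, 0.752]
force: [0.7, 0.0, 0.4]
grip_width: -0.0001
finger_force: 0.0
```

Call:
step_arm(series=[-0.15, -0.01, 0.26, 0, -0.15, -0.01, 0.26, 0, -0.15, -0.01, 0.26, 0, -0.15, -0.01, 0.26, 0])

```text
time: 18.52
ee_pos: [0.4064, -0.4405, 0.7869]
tool_rot: [2.028, 1.69, 0.765]
force: [-0.5, 0.4, 0.3]
grip_width: -0.0002
finger_force: 0.0
```

Call:
step_arm(series=[-0.15, -0.01, 0.26, 0, -0.15, -0.01, 0.26, 0, -0.15, -0.01, 0.26, 0, -0.15, -0.01, 0.26, 0])

```text
time: 18.85
ee_pos: [0.3694, -0.423, 0.826]
tool_rot: [1.985, 1.634, 0.786]
force: [-0.0, 0.2, 0.4]
grip_width: 0.0002
finger_force: 0.0
```

Call:
step_arm(series=[-0.15, -0.01, 0.26, 0, -0.15, -0.01, 0.26, 0, -0.15, -0.01, 0.26, 0, -0.15, -0.01, 0.26, 0])

```text
time: 19.18
ee_pos: [0.3317, -0.4046, 0.8607]
tool_rot: [1.945, 1.579, 0.803]
force: [0.3, -0.8, 0.5]
grip_width: -0.0
finger_force: 0.0
```

Call:
step_arm(series=[-0.15, -0.01, 0.26, 0, -0.15, -0.01, 0.26, 0, -0.15, -0.01, 0.26, 0, -0.15, -0.01, 0.26, 0])

```text
time: 19.52
ee_pos: [0.2942, -0.3854, 0.8911]
tool_rot: [1.906, 1.527, 0.818]
force: [-0.0, 0.2, -0.3]
grip_width: -0.0001
finger_force: 0.0
```

Call:
step_arm(series=[-0.15, -0.01, 0.26, 0, -0.15, -0.01, 0.26, 0, -0.15, -0.01, 0.26, 0, -0.15, -0.01, 0.26, 0])

```text
time: 19.85
ee_pos: [0.2573, -0.3663, 0.9172]
tool_rot: [1.87, 1.477, 0.832]
force: [0.3, 0.8, -0.2]
grip_width: 0.0001
finger_force: 0.0
```

Call:
step_arm(series=[-0.15, -0.01, 0.26, 0, -0.15, -0.01, 0.26, 0, -0.15, -0.01, 0.26, 0, -0.15, -0.01, 0.26, 0])

```text
time: 20.18
ee_pos: [0.222, -0.3485, 0.9388]
tool_rot: [1.837, 1.43, 0.844]
force: [-0.2, -0.1, -0.9]
grip_width: -0.0
finger_force: 0.0
```

Call:
step_arm(series=[-0.15, -0.01, 0.26, 0, -0.15, -0.01, 0.26, 0, -0.15, -0.01, 0.26, 0, -0.15, -0.01, 0.26, 0])

```text
time: 20.52
ee_pos: [0.1887, -0.3316, 0.9569]
tool_rot: [1.805, 1.386, 0.856]
force: [0.6, 0.4, 0.7]
grip_width: -0.0
finger_force: 0.0
```

Call:
step_arm(series=[-0.15, -0.01, 0.26, 0, -0.15, -0.01, 0.26, 0, -0.15, -0.01, 0.26, 0, -0.15, -0.01, 0.26, 0])

```text
time: 20.85
ee_pos: [0.1573, -0.3149, 0.9723]
tool_rot: [1.773, 1.347, 0.868]
force: [6.8, 14.1, 5.1]
grip_width: -0.0
finger_force: 0.0
```

Call:
step_arm(series=[-0.15, -0.01, 0.26, 0, -0.15, -0.01, 0.26, 0, -0.15, -0.01, 0.26, 0, -0.15, -0.01, 0.26, 0])

```text
time: 21.18
ee_pos: [0.1282, -0.2984, 0.9861]
tool_rot: [1.739, 1.312, 0.881]
force: [-0.1, 0.3, 0.4]
grip_width: 0.0003
finger_force: 0.0
```

```bash
cat > fin.py <<'E'
import h;from plan import *
h.tl();q0=h.env.read_state()["joint_pos"];x,R=fj(q0,False);t=tilt(R);sp=np.arctan2(abs(t[2]),abs(t[3]));th=np.radians(t[0])
print("spin",np.degrees(sp),"cx",13-73*np.sin(th)+np.cos(th)*(42.5*np.cos(sp)+38*np.sin(sp)))
q,c=final(q0);x,R=fj(q,False);t=tilt(R)
print([(len(a),np.round(a[0],3).tolist()) for a in c],x.round(3),q.round(2),round(t[0],1),np.degrees(t[1]).round(1))
for tgt in(O+HX*-.24+[0,0,.02],O+HX*-.1+[0,0,.02],O+HX*.015+[0,0,.02]):
    q,c=goto(q,tgt,0);x,R=fj(q,False);print(x-tgt,q.round(2))
E
python3 fin.py
```

```text
21.18 tcp [ 0.1282 -0.2984  0.9861] hood [-0.3153  0.2998] q [ 2.37  0.28 -1.47  0.16 -0.51  2.06  0.3 ] ydir -21.4 tilt(hood xy) [ 0.101 -0.88 ] F [-0.1  0.3  0.4]
tilt 62.4 az -11.1 lift z of tool x,y [0.075 0.883]
spin 4.914422298380947 cx -30.520974164144643
[(12, [0.147, -0.006, -0.369, 0.725]), (12, [0.147, -0.006, -0.369, 0.725])] [ 0.453 -0.35   0.258] [ 1.62  0.98 -1.13  1.23 -0.18  1.74  1.75] 62.2 73.0
[-0.00015344 -0.00011988 -0.00011912] [ 1.61  1.21 -0.98  1.41 -0.02  1.47  1.96]
[-0.00048634  0.00043349 -0.00011866] [ 1.57  1.15 -1.03  1.66 -0.08  1.21  1.91]
[-0.00026607 -0.00018119 -0.00011588] [ 1.48  1.13 -1.07  1.8  -0.12  1.    1.85]
```

Run:
```python
from h import *
t=np.load("top.npz");d=t["d"];i=env.camera_info("top")
p=cloud("t",d,i,np.ones(d.shape,bool))
h=hood(p)
for a in np.arange(-.6,-.14,.03):
    r=[]
    for b in (-.12,-.08,-.04,0,.04,.08,.12):
        k=(abs(h[:,0]-a)<.015)&(abs(h[:,1]-b)<.02)&(p[:,2]<.5);r.append(round(float(np.percentile(p[k,2],97)),3) if k.sum() else None)
    print(round(a,2),r)
```

```text
-0.6 [0.108, 0.005, 0.004, 0.005, None, 0.299, -0.812]
-0.57 [0.107, 0.006, 0.005, 0.004, None, 0.32, -0.807]
-0.54 [0.109, 0.058, 0.063, 0.045, 0.002, 0.384, 0.371]
-0.51 [0.063, 0.064, 0.064, 0.063, 0.004, 0.396, 0.405]
-0.48 [0.073, 0.063, 0.065, 0.062, 0.005, None, None]
-0.45 [0.072, 0.071, 0.065, 0.064, 0.004, None, None]
-0.42 [0.072, 0.072, 0.066, 0.066, 0.04, 0.004, None]
-0.39 [0.072, 0.071, 0.066, 0.066, 0.06, 0.003, None]
-0.36 [0.071, 0.07, 0.064, 0.065, 0.057, 0.004, None]
-0.33 [0.061, 0.059, 0.054, 0.008, 0.004, 0.004, None]
-0.3 [0.048, 0.005, 0.005, 0.007, 0.005, 0.005, 0.001]
-0.27 [0.004, 0.004, 0.005, 0.007, 0.005, 0.004, 0.004]
-0.24 [0.053, 0.004, 0.005, 0.004, 0.004, 0.005, 0.005]
-0.21 [0.055, 0.005, 0.005, 0.004, 0.005, 0.005, 0.004]
-0.18 [0.054, 0.003, 0.052, 0.004, 0.005, 0.004, 0.004]
-0.15 [0.039, 0.055, 0.053, 0.056, 0.005, 0.005, 0.004]
```

Run:
```python
import h;from plan import *
q=h.env.read_state()["joint_pos"];x,R=fj(q,False);az=tilt(R)[1]
yaw=np.radians(80.4)-az
xr=h.env.read_state()["ee_pos"];tgt=O+HX*-.2+HY*-.04+[0,0,.3];d=tgt-xr;print("delta",d.round(4),"yaw",yaw)
d=d.round(3);c=[[*(d/2),round(yaw/2,3)]]*12
for k in range(2):
    q=pcall(q,c);x,R=fj(q,False);print(x,q.round(2),tilt(R)[:2],h.hood(x))
```

```text
delta [ 0.3587  0.0071 -0.6861] yaw 1.5940171879821574
[ 0.32241869 -0.30303071  0.64471297] [ 2.6   0.12 -1.34  1.3  -1.02  1.96  1.41] (np.float64(62.36351390165251), np.float64(0.6062205841822161)) [-0.26099595  0.1132659 ]
[ 0.50189961 -0.29950933  0.30171517] [ 1.45  0.94 -1.1   1.15 -0.24  1.81  1.72] (np.float64(62.36262196924362), np.float64(1.4032372306889644)) [-0.20336978 -0.05674889]
```

Run:
```python
import h;from plan import *
q0=h.env.read_state()["joint_pos"]
d=np.array([.359,.007,-.686]);yw=1.594
for a in(0,.3,.5,.7,1):
  for w in(0,.25,.5,.75):
    q=q0;mx=0;ok=1
    for sd,sy,n in((a,w,20),(1-a,1-w,20)):
        x,R=fj(q,False)
        for _ in range(n):
            q=prow(q,x+d*sd,rot(2,yw*sy)@R);mx=max(mx,q[0])
    x,R=fj(q,False);print(a,w,round(mx,2),q.round(2),x.round(3),round(tilt(R)[0],1),np.degrees(tilt(R)[1]).round(1))
```

```text
0 0 2.6 [ 1.5   1.05 -1.3   1.15 -0.09  1.79  1.62] [ 0.502 -0.299  0.302] 62.4 80.4
0 0.25 2.25 [ 1.32  1.12 -1.24  0.99 -0.08  1.77  1.6 ] [ 0.583 -0.297  0.28 ] 63.9 79.5
0 0.5 2.25 [ 1.1   1.17 -1.19  0.88 -0.09  1.67  1.55] [ 0.696 -0.222  0.263] 63.9 79.4
0 0.75 2.25 [ 0.94  1.11 -1.14  0.98 -0.16  1.45  1.5 ] [ 0.765 -0.079  0.259] 63.8 79.4
0.3 0 2.6 [ 1.34  1.12 -1.47  0.72  0.04  2.06  1.43] [ 0.521 -0.371  0.41 ] 61.7 80.0
0.3 0.25 2.6 [ 1.39  1.13 -1.39  0.87  0.02  1.97  1.52] [ 0.518 -0.357  0.349] 61.9 81.1
0.3 0.5 2.6 [ 1.5   1.03 -1.28  1.15 -0.1   1.79  1.63] [ 0.502 -0.299  0.302] 62.4 80.4
0.3 0.75 2.6 [ 1.35  1.09 -1.2   1.1  -0.1   1.69  1.64] [ 0.578 -0.273  0.255] 63.0 79.4
0.5 0 2.6 [ 1.29  1.13 -1.45  0.67  0.05  2.06  1.44] [ 0.541 -0.372  0.402] 61.8 79.9
0.5 0.25 2.6 [ 1.26  1.18 -1.33  0.65  0.04  2.06  1.54] [ 0.546 -0.392  0.338] 62.0 80.9
0.5 0.5 2.6 [ 1.45  0.94 -1.1   1.15 -0.24  1.81  1.72] [ 0.502 -0.3    0.302] 62.4 80.4
0.5 0.75 2.6 [ 1.5   1.04 -1.28  1.15 -0.1   1.79  1.63] [ 0.502 -0.299  0.302] 62.4 80.4
0.7 0 2.6 [ 1.31  1.12 -1.47  0.69  0.04  2.06  1.42] [ 0.531 -0.369  0.413] 62.0 79.8
0.7 0.25 2.6 [ 1.22  1.13 -1.08  0.66 -0.14  2.04  1.65] [ 0.552 -0.39   0.31 ] 62.3 81.3
0.7 0.5 2.6 [ 1.45  0.94 -1.1   1.15 -0.24  1.81  1.72] [ 0.502 -0.299  0.302] 62.4 80.4
0.7 0.75 2.6 [ 1.46  0.97 -1.15  1.15 -0.2   1.8   1.7 ] [ 0.502 -0.299  0.302] 62.4 80.4
1 0 2.6 [ 1.45  0.96 -1.47  0.82 -0.15  2.06  1.35] [ 0.472 -0.33   0.506] 62.5 79.2
1 0.25 2.6 [ 1.44  0.93 -1.13  1.   -0.25  1.94  1.65] [ 0.489 -0.331  0.366] 62.4 80.4
1 0.5 2.6 [ 1.44  0.94 -1.09  1.15 -0.24  1.81  1.73] [ 0.502 -0.299  0.302] 62.4 80.4
1 0.75 2.6 [ 1.46  0.96 -1.13  1.15 -0.21  1.8   1.71] [ 0.502 -0.299  0.302] 62.4 80.4
```

Call:
step_arm(series=[0, 0, 0, 0.4, 0, 0, 0, 0.4, 0, 0, 0, 0.4, 0, 0, 0, 0.4, 0, 0, 0, 0.4, 0, 0, 0, 0.4])

```text
time: 21.68
ee_pos: [0.1718, -0.2963, 0.9784]
tool_rot: [1.453, 1.614, 1.126]
force: [0.2, -0.2, 0.4]
grip_width: -0.0001
finger_force: 0.0
```

```bash
cat > nxt.py <<'E'
import h,sys;from plan import *
h.tl();s=h.env.read_state();q0=s["joint_pos"];az=tilt(h.cv2.Rodrigues(s["tool_rot"])[0])[1]
hx,hy,z,a=map(float,sys.argv[1:5]);n=int(sys.argv[5])
d=(O+HX*hx+HY*hy+[0,0,z]-s["ee_pos"]).round(4);yw=round(wrap(np.radians(a)-az),3)
q=q0;x,R=fj(q,False);hi=q.copy();lo=q.copy();zs=[]
for _ in range(n): q=prow(q,x+d,rot(2,yw)@R);hi=np.maximum(hi,q);lo=np.minimum(lo,q);zs.append(fj(q,False)[0])
x,R=fj(q,False);print("delta",d,"yaw",yw,"| max",hi.round(2),"min",lo.round(2),"end",x.round(3),h.hood(x).round(3),q.round(2),tilt(R)[0].round(1),np.degrees(tilt(R)[1]).round(1),"path",np.array(zs)[::4].round(2).tolist())
E
python3 nxt.py -.2 -.04 .3 80.4 20
```

```text
21.68 tcp [ 0.1718 -0.2963  0.9784] hood [-0.3001  0.2588] q [ 2.09  0.38 -1.47  0.16 -0.56  2.06  0.39] ydir 0.2 tilt(hood xy) [ 0.423 -0.816] F [ 0.2 -0.2  0.4]
tilt 66.9 az 9.8 lift z of tool x,y [0.061 0.917]
delta [ 0.3151  0.0051 -0.6784] yaw 1.232 | max [ 2.33  1.07 -1.26  1.15 -0.16  2.06  1.65] min [ 1.49  0.37 -1.47  0.16 -0.86  1.8   0.39] end [ 0.505 -0.294  0.302] [-0.197 -0.058] [ 1.49  1.07 -1.26  1.15 -0.16  1.8   1.65] 66.8 80.5 path [[0.2, -0.3, 0.96], [0.27, -0.3, 0.81], [0.36, -0.28, 0.65], [0.43, -0.28, 0.48], [0.49, -0.29, 0.33]]
```

Call:
step_arm(series=[0.315, 0.005, -0.678, 1.232, 0.315, 0.005, -0.678, 1.232, 0.315, 0.005, -0.678, 1.232, 0.315, 0.005, -0.678, 1.232, 0.315, 0.005, -0.678, 1.232, 0.315, 0.005, -0.678, 1.232, 0.315, 0.005, -0.678, 1.232, 0.315, 0.005, -0.678, 1.232, 0.315, 0.005, -0.678, 1.232, 0.315, 0.005, -0.678, 1.232, 0.315, 0.005, -0.678, 1.232, 0.315, 0.005, -0.678, 1.232, 0.315, 0.005, -0.678, 1.232, 0.315, 0.005, -0.678, 1.232, 0.315, 0.005, -0.678, 1.232, 0.315, 0.005, -0.678, 1.232, 0.315, 0.005, -0.678, 1.232, 0.315, 0.005, -0.678, 1.232, 0.315, 0.005, -0.678, 1.232, 0.315, 0.005, -0.678, 1.232])

```text
time: 23.35
ee_pos: [0.4864, -0.2919, 0.3006]
tool_rot: [0.304, 2.556, 1.698]
force: [0.0, -0.6, 1.5]
grip_width: -0.0001
finger_force: 0.0
```

```bash
python3 nxt.py -.187 -.039 .12 80.4 14
python3 - <<'E'
from h import *
for c in["top","scene"]:
    im,d,i=look(c)
    for m in env.masks_of(c,"filled_tin")[:1]:
        p=cloud(c,d,i,m["pixels"]);k=p[p[:,2]>.044];o,r=cv2.minEnclosingCircle(k[:,:2].astype(np.float32));print(c,m["conf"],hood(np.array(o)).round(4),r)
E
```

```text
23.35 tcp [ 0.4864 -0.2919  0.3006] hood [-0.2008 -0.0396] q [ 1.53  1.05 -1.28  1.2  -0.16  1.78  1.66] ydir 70.7 tilt(hood xy) [0.911 0.125] F [ 0.  -0.6  1.5]
tilt 66.9 az 80.2 lift z of tool x,y [0.061 0.918]
delta [ 0.0036  0.0133 -0.1806] yaw 0.003 | max [ 1.53  1.22 -1.15  1.31 -0.03  1.78  1.83] min [ 1.51  1.05 -1.28  1.2  -0.16  1.61  1.66] end [ 0.496 -0.273  0.123] [-0.18  -0.043] [ 1.51  1.22 -1.15  1.31 -0.03  1.61  1.83] 66.9 80.5 path [[0.49, -0.28, 0.26], [0.5, -0.27, 0.12], [0.5, -0.27, 0.12], [0.5, -0.27, 0.12]]
top 0.72 [-0.1051 -0.0238] 0.06213613227009773
scene 0.97 [-0.1146 -0.0292] 0.05371701717376709
```

Call:
step_arm(series=[0.0036, 0.0133, -0.04, 0, 0.0036, 0.0133, -0.08, 0, 0.0036, 0.0133, -0.12, 0, 0.0036, 0.0133, -0.16, 0, 0.0036, 0.0133, -0.19, 0, 0.0036, 0.0133, -0.22, 0, 0.0036, 0.0133, -0.245, 0, 0.0036, 0.0133, -0.258, 0, 0.0036, 0.0133, -0.258, 0, 0.0036, 0.0133, -0.258, 0])

```text
time: 24.38
ee_pos: [0.4904, -0.279, 0.044]
tool_rot: [0.304, 2.556, 1.696]
force: [0.8, 0.1, 0.9]
grip_width: 0.0
finger_force: 0.0
```

Run:
```python
from h import *
tl()
im,d,i=look("scene");cv2.imwrite("pics/s2.png",cv2.resize(im[150:310,100:310,::-1],None,fx=3.7,fy=3.7,interpolation=2))
s=env.read_state()["ee_pos"]
for hx,hy,z in((-.16,-.033,.034),(-.13,-.024,.03),(-.07,-.008,.03),(.011,-.008,.03)):
    t=O+HX*hx+HY*hy;print(np.r_[t,z].round(4),(np.r_[t,z]-s).round(4))
```

```text
24.38 tcp [ 0.4904 -0.279   0.044 ] hood [-0.1873 -0.0396] q [ 1.49  1.31 -1.1   1.29  0.03  1.57  1.9 ] ydir 70.8 tilt(hood xy) [0.911 0.124] F [0.8 0.1 0.9]
tilt 66.8 az 80.2 lift z of tool x,y [0.059 0.917]
[ 0.4924 -0.251   0.034 ] [ 0.0017  0.0281 -0.0106]
[ 0.4929 -0.2197  0.03  ] [ 0.0022  0.0594 -0.0146]
[ 0.4958 -0.1576  0.03  ] [ 0.0051  0.1214 -0.0146]
[ 0.5203 -0.0804  0.03  ] [ 0.0295  0.1986 -0.0146]
```

View pics/s2.png

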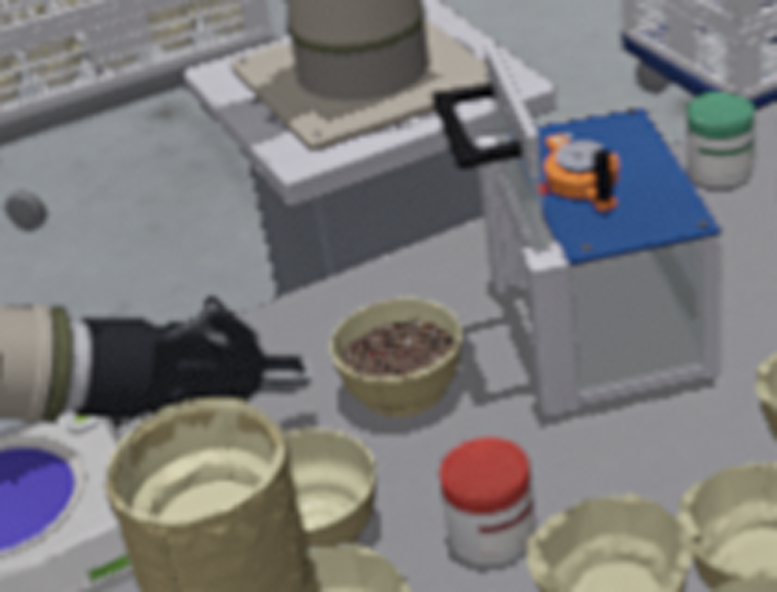

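The crop shows the closed fingers at (285,365) right behind the tin (395,355), with the sash up and the doorway clear. Pushing gently.

Call:
step_arm(series=[0.0005, 0.008, -0.003, 0, 0.001, 0.015, -0.006, 0, 0.0013, 0.021, -0.008, 0, 0.0017, 0.027, -0.0106, 0, 0.002, 0.034, -0.012, 0, 0.002, 0.042, -0.013, 0, 0.002, 0.05, -0.014, 0, 0.0022, 0.059, -0.0146, 0, 0.003, 0.068, -0.0146, 0, 0.0033, 0.077, -0.0146, 0, 0.0037, 0.086, -0.0146, 0, 0.004, 0.095, -0.0146, 0, 0.0045, 0.104, -0.0146, 0, 0.005, 0.112, -0.0146, 0, 0.0051, 0.118, -0.0146, 0, 0.0051, 0.1214, -0.0146, 0, 0.0051, 0.1214, -0.0146, 0])

```text
time: 25.85
ee_pos: [0.4949, -0.156, 0.0277]
tool_rot: [0.302, 2.558, 1.697]
force: [-0.2, 0.4, 0.6]
grip_width: 0.0004
finger_force: 0.0
```

```bash
cat > tin.py <<'E'
from h import *
tl()
for c in["top","scene"]:
    im,d,i=look(c)
    for m in env.masks_of(c,"filled_tin")[:1]:
        p=cloud(c,d,i,m["pixels"]);h=hood(p);k=p[(p[:,2]>.035)&(p[:,2]<.06)]
        if len(k)<5: print(c,"few");continue
        o,r=cv2.minEnclosingCircle(k[:,:2].astype(np.float32));print(c,round(m["conf"],2),m["centre"],hood(np.array(o)).round(4),round(r,4),"hood range",np.percentile(hood(k),[1,99],axis=0).round(3).tolist(),"z",np.percentile(p[:,2],[2,98]).round(3))
    np.savez(f"l_{c}.npz",im=im,d=d)
E
python3 tin.py
```

```text
25.85 tcp [ 0.4949 -0.156   0.0277] hood [-0.0687 -0.0067] q [ 1.51  1.28 -1.13  1.57  0.02  1.32  1.87] ydir 70.7 tilt(hood xy) [0.911 0.127] F [-0.2  0.4  0.6]
tilt 66.8 az 80.3 lift z of tool x,y [0.061 0.917]
top 0.78 [338.1, 237.9] [-0.0347 -0.0121] 0.0471 hood range [[-0.064, -0.058], [-0.029, 0.034]] z [0.029 0.055]
scene 0.64 [233.4, 237.1] [-0.0115 -0.0251] 0.0635 hood range [[-0.065, -0.075], [0.003, 0.036]] z [-0.001  0.078]
```

Call:
step_arm(series=[0.0015, 0.006, 0, 0, 0.0035, 0.014, 0, 0, 0.0055, 0.022, 0, 0, 0.0075, 0.03, 0, 0, 0.0095, 0.038, 0, 0, 0.011, 0.044, 0, 0, 0.012, 0.0486, 0, 0, 0.012, 0.0486, 0, 0])

```text
time: 26.72
ee_pos: [0.507, -0.1068, 0.0279]
tool_rot: [0.301, 2.558, 1.698]
force: [-0.7, -0.0, -0.4]
grip_width: -0.0002
finger_force: 0.0
```

```bash
python3 tin.py
python3 - <<'E'
import numpy as np,cv2
im=np.load("l_scene.npz")["im"]
cv2.imwrite("pics/s3.png",cv2.resize(im[160:290,190:340,::-1],None,fx=4.5,fy=4.5,interpolation=2))
E
```

```text
26.72 tcp [ 0.507  -0.1068  0.0279] hood [-0.0182 -0.0033] q [ 1.48  1.28 -1.14  1.65  0.01  1.23  1.84] ydir 70.8 tilt(hood xy) [0.911 0.127] F [-0.7 -0.  -0.4]
tilt 66.8 az 80.4 lift z of tool x,y [0.061 0.917]
scene few
```

View pics/s3.png

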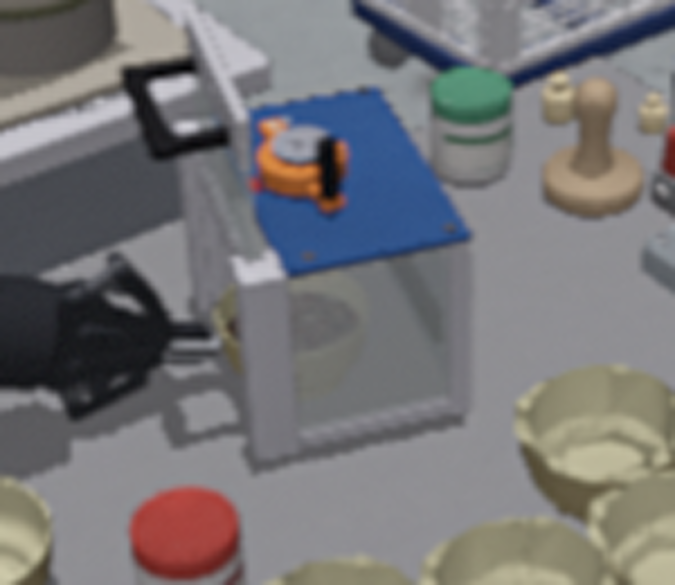

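The tin is sliding in (seen through the side pane at s3 (300,330)), and the fingers enter low under the sash. Now the last few centimetres, slowly.

Call:
step_arm(series=[0.0012, 0.005, 0, 0, 0.0025, 0.01, 0, 0, 0.0036, 0.015, 0, 0, 0.0048, 0.02, 0, 0, 0.006, 0.0254, 0, 0, 0.006, 0.0254, 0, 0])

```text
time: 27.42
ee_pos: [0.5129, -0.0812, 0.0279]
tool_rot: [0.301, 2.558, 1.698]
force: [-0.1, 0.1, 0.2]
grip_width: -0.0
finger_force: 0.0
```

Call:
step_arm(series=[0.0005, 0.0015, 0, 0, 0.001, 0.003, 0, 0, 0.001, 0.003, 0, 0])

```text
time: 27.67
ee_pos: [0.5142, -0.0798, 0.0277]
tool_rot: [0.303, 2.558, 1.696]
force: [-0.2, -0.1, -0.5]
grip_width: 0.0
finger_force: 0.3
```

```bash
cat > tin2.py <<'E'
from h import *
tl()
im,d,i=look("scene");np.savez("l2.npz",im=im,d=d)
K=np.array(i["intrinsics"]);R=cv2.Rodrigues(np.array(i["rotation"],float))[0]
def proj(P):
    c=(np.asarray(P)-i["eye"])@R;n=c[:,:2]/c[:,2:];n=n*(1+i["k1"]*(n**2).sum(1))[:,None];return n*[K[0,0],K[1,1]]+K[:2,2]
big=cv2.resize(im[160:290,190:340,::-1],None,fx=4.5,fy=4.5,interpolation=2)
a=np.linspace(0,2*np.pi,60)
for cx,col in((.060,(0,0,255)),(.068,(0,255,0))):
    w=O+np.c_[cx+.052*np.cos(a),.052*np.sin(a)]@np.array([HX,HY]);uv=proj(np.c_[w,.054+0*a])
    cv2.polylines(big,[((uv-[190,160]+.5)*4.5).astype(int)],True,col,1)
import sys;cv2.imwrite(f"pics/{sys.argv[1]}.png",big)
E
python3 tin2.py s4
```

```text
27.67 tcp [ 0.5142 -0.0798  0.0277] hood [ 0.0097 -0.0021] q [ 1.46  1.28 -1.15  1.68  0.01  1.17  1.82] ydir 70.7 tilt(hood xy) [0.911 0.125] F [-0.2 -0.1 -0.5]
tilt 66.8 az 80.2 lift z of tool x,y [0.061 0.917]
```

View pics/s4.png

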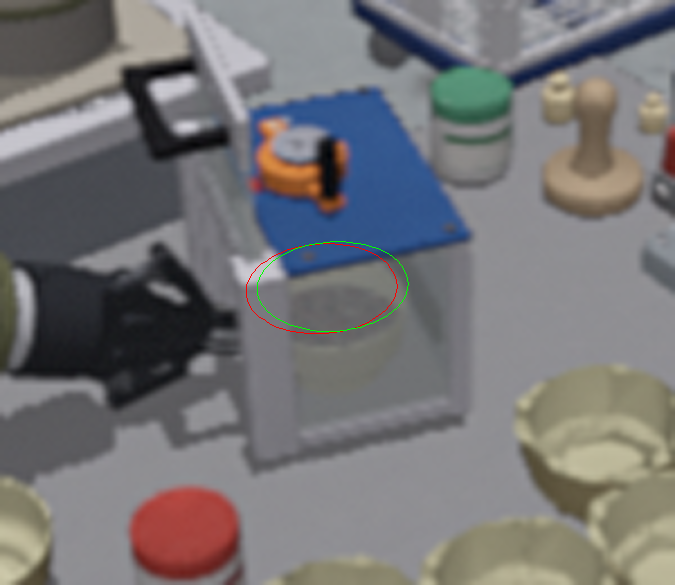

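Call:
step_arm(series=[0.0003, 0.001, 0, 0, 0.0006, 0.002, 0, 0, 0.0006, 0.002, 0, 0])

```text
time: 27.97
ee_pos: [0.5147, -0.0778, 0.0277]
tool_rot: [0.304, 2.558, 1.697]
force: [0.2, -0.4, 0.1]
grip_width: -0.0
finger_force: 0.4
```

Run:
```python
from h import *
tl()
s=np.load("l2.npz");im=s["im"];i=env.camera_info("scene")
K=np.array(i["intrinsics"]);R=cv2.Rodrigues(np.array(i["rotation"],float))[0]
def proj(P):
    c=(np.asarray(P)-i["eye"])@R;n=c[:,:2]/c[:,2:];n=n*(1+i["k1"]*(n**2).sum(1))[:,None];return n*[K[0,0],K[1,1]]+K[:2,2]
# check: projecting known points: stated vs. seen
for n,p in(("post top",[.568,-.0442,.199]),("cap",[.525,-.0389,.174]),("roof far-right corner hood(132,-97)",[*(O+.1325*HX-.097*HY),.148])):print(n,((proj([p])[0]-[190,160]+.5)*4.5).round(0))
m=env.masks_of("scene","filled_tin")
for a in m[:2]:print(a["conf"],a["centre"])
```

```text
27.97 tcp [ 0.5147 -0.0778  0.0277] hood [ 0.0118 -0.002 ] q [ 1.46  1.28 -1.15  1.69  0.01  1.17  1.82] ydir 70.7 tilt(hood xy) [0.911 0.125] F [ 0.2 -0.4  0.1]
tilt 66.8 az 80.2 lift z of tool x,y [0.061 0.917]
post top [329. 139.]
cap [301. 141.]
roof far-right corner hood(132,-97) [467. 230.]
0.49 [370.8, 241.8]
```

Call:
step_arm(series=[0.0003, 0.001, 0, 0, 0.0006, 0.002, 0, 0, 0.0006, 0.002, 0, 0])

```text
time: 28.27
ee_pos: [0.5153, -0.0757, 0.0277]
tool_rot: [0.303, 2.558, 1.697]
force: [0.1, -1.3, -0.3]
grip_width: -0.0004
finger_force: 0.4
```

Run:
```python
from h import *
tl()
im,d,i=look("scene")
K=np.array(i["intrinsics"]);R=cv2.Rodrigues(np.array(i["rotation"],float))[0]
def proj(P):
    c=(np.asarray(P)-i["eye"])@R;n=c[:,:2]/c[:,2:];n=n*(1+i["k1"]*(n**2).sum(1))[:,None];return n*[K[0,0],K[1,1]]+K[:2,2]
c=im[205:265,235:300,::-1].astype(float);c=np.clip((c-60)*1.6,0,255).astype(np.uint8)
a=np.linspace(0,2*np.pi,90);outs=[]
base=cv2.resize(c,None,fx=6,fy=6,interpolation=2);b2=base.copy()
for cx,cy,col in((.068,0,(0,255,0)),(.066,-.015,(0,0,255))):
    for r,z in((.052,.054),(.036,0)):
        w=O+np.c_[cx+r*np.cos(a),cy+r*np.sin(a)]@np.array([HX,HY]);uv=proj(np.c_[w,z+0*a])
        cv2.polylines(b2,[((uv-[235,205]+.5)*6).astype(int)],True,col,1)
cv2.imwrite("pics/s5.png",np.hstack([base,b2]))
```

```text
28.27 tcp [ 0.5153 -0.0757  0.0277] hood [ 0.0141 -0.0019] q [ 1.45  1.28 -1.15  1.69  0.01  1.16  1.82] ydir 70.7 tilt(hood xy) [0.911 0.126] F [ 0.1 -1.3 -0.3]
tilt 66.8 az 80.3 lift z of tool x,y [0.061 0.917]
```

View pics/s5.png

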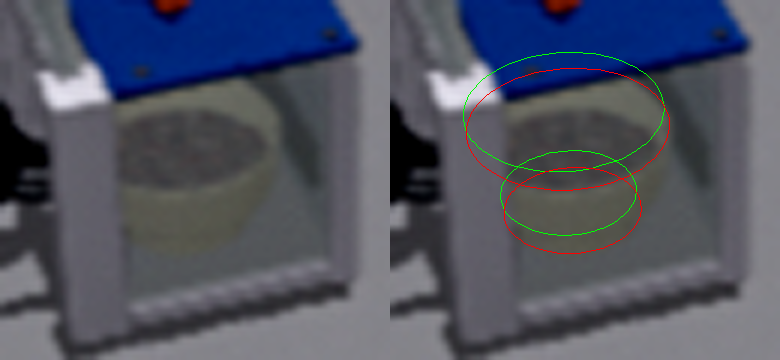

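Call:
step_arm(series=[0.0003, 0.001, 0, 0, 0.0006, 0.002, 0, 0, 0.0006, 0.002, 0, 0])

```text
time: 28.57
ee_pos: [0.5159, -0.0736, 0.0277]
tool_rot: [0.303, 2.558, 1.697]
force: [0.5, -0.8, 0.1]
grip_width: -0.0004
finger_force: 0.4
```

Call:
step_arm(series=[0.0003, 0.001, 0, 0, 0.0006, 0.002, 0, 0, 0.0006, 0.002, 0, 0])

```text
time: 28.82
ee_pos: [0.5166, -0.0719, 0.0277]
tool_rot: [0.304, 2.558, 1.696]
force: [-1.1, -3.3, 1.2]
grip_width: 0.0001
finger_force: 1.2
```

```bash
cat > fit.py <<'E'
from h import *
tl()
s=[env.read_state()["force"]];print(s)
im,d,i=look("scene")
K=np.array(i["intrinsics"]);R=cv2.Rodrigues(np.array(i["rotation"],float))[0]
def proj(P):
    c=(np.asarray(P)-i["eye"])@R;n=c[:,:2]/c[:,2:];n=n*(1+i["k1"]*(n**2).sum(1))[:,None];return n*[K[0,0],K[1,1]]+K[:2,2]
# gradient-based fit of right rim and front foot silhouette: tin yellowishness (R-B)
f=im.astype(float);yel=cv2.GaussianBlur(f[...,0]-f[...,2],(3,3),0)
a=np.radians(np.linspace(-100,40,60))   # hood angles on the visible side
best=[]
for cx in np.arange(.056,.078,.001):
    for cy in np.arange(-.03,.011,.001):
        v=0
        for r,z,aa in((.036,0,np.radians(np.linspace(-110,-20,40))),(.052,.054,np.radians(np.linspace(-30,35,40)))):
            g=[]
            for dr in(-.004,.004):
                w=O+np.c_[cx+(r+dr)*np.cos(aa),cy+(r+dr)*np.sin(aa)]@np.array([HX,HY]);uv=proj(np.c_[w,z+0*aa]).astype(np.float32)
                g.append(cv2.remap(yel.astype(np.float32),uv[None,:,0],uv[None,:,1],1)[0])
            v+=np.mean(g[0]-g[1])
        best.append((v,cx,cy))
best.sort(reverse=True);print(np.round(best[:5],3))
E
python3 fit.py
```

```text
28.82 tcp [ 0.5166 -0.0719  0.0277] hood [ 0.018  -0.0019] q [ 1.45  1.28 -1.16  1.69  0.    1.15  1.82] ydir 70.7 tilt(hood xy) [0.911 0.125] F [-1.1 -3.3  1.2]
tilt 66.8 az 80.2 lift z of tool x,y [0.061 0.917]
[array([-1.14792325, -3.27001393,  1.23202231])]
[[13.17   0.07  -0.014]
 [13.123  0.07  -0.015]
 [13.058  0.069 -0.014]
 [13.054  0.071 -0.014]
 [13.054  0.069 -0.015]]
```

The tool feels 3.5 N and the image fit puts the tin at hood (0.069, −0.014), so it is at the stop. Backing out and going above the bar.

Call:
step_arm(series=[0, 0, 0, 0, 0, 0, 0, 0, -0.003, -0.0095, 0, 0, -0.0091, -0.0286, 0, 0, -0.018, -0.057, 0, 0, -0.027, -0.086, 0, 0, -0.036, -0.114, 0.0, 0, -0.045, -0.143, 0.02, 0, -0.048, -0.15, 0.06, 0, -0.048, -0.15, 0.1, 0, -0.048, -0.15, 0.14, 0, -0.048, -0.15, 0.18, 0, -0.048, -0.15, 0.22, 0, -0.048, -0.15, 0.25, 0, -0.048, -0.15, 0.25, 0])

```text
time: 30.12
ee_pos: [0.4694, -0.222, 0.2839]
tool_rot: [0.297, 2.556, 1.69]
force: [-0.5, -0.8, 0.1]
grip_width: 0.0001
finger_force: 0.0
```

```bash
python3 fit.py; python3 nxt.py -.04 0 .262 80.2 8
```

```text
30.12 tcp [ 0.4694 -0.222   0.2839] hood [-0.1394 -0.0023] q [ 1.63  1.   -1.33  1.43 -0.18  1.64  1.68] ydir 71.7 tilt(hood xy) [0.91  0.123] F [-0.5 -0.8  0.1]
tilt 66.7 az 80.1 lift z of tool x,y [0.054 0.917]
[array([-0.46152902, -0.84573457,  0.0598497 ])]
[[13.273  0.07  -0.014]
 [13.259  0.069 -0.015]
 [13.25   0.069 -0.014]
 [13.235  0.07  -0.015]
 [13.209  0.069 -0.016]]
30.17 tcp [ 0.4689 -0.2223  0.2804] hood [-0.1397 -0.0019] q [ 1.63  1.01 -1.33  1.44 -0.18  1.64  1.68] ydir 71.3 tilt(hood xy) [0.91  0.124] F [ 0.2  0.3 -1. ]
tilt 66.7 az 80.2 lift z of tool x,y [0.057 0.916]
delta [ 0.0283  0.0956 -0.0184] yaw 0.001 | max [ 1.63  1.01 -1.33  1.6  -0.18  1.64  1.68] min [ 1.59  0.97 -1.36  1.44 -0.21  1.45  1.67] end [ 0.503 -0.12   0.265] [-0.032 -0.004] [ 1.59  0.97 -1.36  1.6  -0.21  1.45  1.67] 66.7 80.4 path [[0.49, -0.18, 0.28], [0.5, -0.12, 0.27]]
```

Call:
step_arm(series=[0.0095, 0.032, -0.006, 0, 0.019, 0.064, -0.012, 0, 0.028, 0.0945, -0.0184, 0, 0.028, 0.0945, -0.0184, 0, 0.028, 0.0945, -0.0284, 0, 0.028, 0.0945, -0.0384, 0, 0.028, 0.0945, -0.0484, 0, 0.028, 0.0945, -0.0584, 0, 0.028, 0.0945, -0.0684, 0, 0.028, 0.0945, -0.0784, 0])

```text
time: 31.0
ee_pos: [0.4966, -0.1282, 0.1981]
tool_rot: [0.305, 2.557, 1.697]
force: [-1.4, -2.3, 2.9]
grip_width: -0.0002
finger_force: 1.6
```

```bash
cat > bar.py <<'E'
from h import *
tl()
for c in ["scene","top"]:
    im,d,i=look(c)
    for m in env.masks_of(c,"sash_handle")[:1]:
        p=cloud("w",d,i,m["pixels"]&(im.max(2)<70));h=hood(p);print(c,round(m["conf"],2),np.round(m["centre"]),len(p),np.percentile(np.c_[h,p[:,2]],[2,25,50,75,98],axis=0).round(3).tolist())
E
python3 bar.py
```

```text
31.0 tcp [ 0.4966 -0.1282  0.1981] hood [-0.0417  0.0001] q [ 1.57  1.04 -1.29  1.63 -0.16  1.39  1.72] ydir 70.6 tilt(hood xy) [0.911 0.124] F [-1.4 -2.3  2.9]
tilt 66.8 az 80.2 lift z of tool x,y [0.061 0.917]
scene 0.88 [236. 199.] 155 [[-0.052, -0.057, 0.18], [-0.043, -0.053, 0.186], [-0.032, -0.045, 0.188], [-0.019, -0.009, 0.19], [-0.005, 0.043, 0.192]]
top 0.72 [330. 238.] 271 [[-0.058, -0.053, -0.0], [-0.047, -0.043, 0.186], [-0.041, -0.016, 0.187], [-0.03, 0.039, 0.188], [-0.011, 0.049, 0.191]]
```

Call:
step_arm(series=[0, 0, -0.01, 0, 0, 0, -0.02, 0, 0, 0, -0.03, 0, 0, 0, -0.04, 0, 0, 0, -0.05, 0, 0, 0, -0.057, 0, 0, 0, -0.062, 0, 0, 0, -0.065, 0, 0, 0, -0.065, 0])

```text
time: 31.95
ee_pos: [0.4962, -0.1274, 0.1335]
tool_rot: [0.304, 2.559, 1.697]
force: [-0.1, 0.2, 0.3]
grip_width: 0.0001
finger_force: 0.0
```

Call:
step_arm(series=[0, 0, -0.001, 0, 0, 0, -0.002, 0, 0, 0, -0.002, 0])

```text
time: 32.2
ee_pos: [0.4963, -0.1274, 0.1324]
tool_rot: [0.303, 2.558, 1.697]
force: [-1.1, -0.7, 1.9]
grip_width: 0.0003
finger_force: 0.9
```

```bash
python3 bar.py
```

```text
32.2 tcp [ 0.4963 -0.1274  0.1324] hood [-0.041   0.0007] q [ 1.54  1.12 -1.22  1.65 -0.1   1.33  1.78] ydir 70.7 tilt(hood xy) [0.911 0.126] F [-1.1 -0.7  1.9]
tilt 66.8 az 80.3 lift z of tool x,y [0.061 0.917]
scene 0.87 [237. 210.] 112 [[-0.05, -0.058, 0.115], [-0.043, -0.052, 0.12], [-0.029, -0.041, 0.122], [-0.019, 0.039, 0.123], [-0.008, 0.048, 0.125]]
top 0.72 [302. 237.] 25 [[0.053, -0.049, 0.173], [0.057, -0.045, 0.198], [0.059, -0.043, 0.199], [0.062, -0.04, 0.2], [0.065, -0.037, 0.203]]
```

Call:
step_arm(series=[0, 0, -0.001, 0, 0, 0, -0.002, 0, 0, 0, -0.003, 0, 0, 0, -0.003, 0])

```text
time: 32.73
ee_pos: [0.4965, -0.1273, 0.1317]
tool_rot: [0.301, 2.555, 1.7]
force: [-9.6, -3.6, 17.0]
grip_width: -0.0001
finger_force: 8.4
```

The sash sits at its bottom (17 N against the stop). Next is the collar, whose post is at hood (0.059, −0.043).

```bash
python3 - <<'E'
from h import *
tl();s=env.read_state()["ee_pos"]
def w(hx,hy,z): return (np.r_[O+HX*hx+HY*hy,z]-s).round(4).tolist()
print("up",w(-.06,0,.22));print("A",w(.022,-.044,.22),w(.022,-.044,.183))
for th in(-81,-72,-63,-54,-45):
    t=np.radians(th);print(th,w(.052+.044*np.cos(t)-.012,.044*np.sin(t),.183))
E
python3 nxt.py .022 -.044 .22 80.2 12
```

```text
32.73 tcp [ 0.4965 -0.1273  0.1317] hood [-0.0409  0.0005] q [ 1.54  1.12 -1.22  1.65 -0.1   1.33  1.79] ydir 70.8 tilt(hood xy) [0.912 0.126] F [-9.6 -3.6 17. ]
tilt 67.0 az 80.3 lift z of tool x,y [0.06  0.919]
up [-0.0053, -0.0184, 0.0883]
A [0.0614, 0.0465, 0.0883] [0.0614, 0.0465, 0.0513]
-81 [0.0684, 0.0704, 0.0513]
-72 [0.0689, 0.0773, 0.0513]
-63 [0.0683, 0.0841, 0.0513]
-54 [0.0666, 0.0908, 0.0513]
-45 [0.064, 0.0972, 0.0513]
32.73 tcp [ 0.4965 -0.1273  0.1317] hood [-0.0409  0.0005] q [ 1.54  1.12 -1.22  1.65 -0.1   1.33  1.79] ydir 70.8 tilt(hood xy) [0.912 0.126] F [-9.6 -3.6 17. ]
tilt 67.0 az 80.3 lift z of tool x,y [0.06  0.919]
delta [0.0614 0.0465 0.0883] yaw -0.001 | max [ 1.54  1.12 -1.22  1.65 -0.1   1.33  1.79] min [ 1.43  1.04 -1.31  1.58 -0.18  1.32  1.65] end [ 0.562 -0.074  0.223] [ 0.03  -0.046] [ 1.43  1.04 -1.31  1.58 -0.18  1.32  1.65] 67.0 80.4 path [[0.52, -0.1, 0.17], [0.56, -0.07, 0.22], [0.56, -0.07, 0.22]]
```

Call:
step_arm(series=[0, 0, 0.03, 0, -0.003, -0.009, 0.06, 0, -0.003, -0.009, 0.093, 0, 0.02, 0.01, 0.093, 0, 0.045, 0.03, 0.093, 0, 0.0614, 0.0465, 0.093, 0, 0.0614, 0.0465, 0.075, 0, 0.0614, 0.0465, 0.056, 0, 0.0614, 0.0465, 0.056, 0])

```text
time: 33.48
ee_pos: [0.5565, -0.0815, 0.1804]
tool_rot: [0.308, 2.561, 1.698]
force: [-1.1, -0.4, -1.0]
grip_width: -0.0
finger_force: 0.0
```

```bash
cat > bp.py <<'E'
import sys
from h import *
tl()
im,d,i=look("scene")
p=cloud("s",d,i,(im.max(2)<75));h=hood(p);k=(p[:,2]>.185)&(p[:,2]<.203)&(h[:,0]>.035)&(h[:,0]<.12)&(abs(h[:,1])<.06)
print("post",np.median(h[k],0).round(4),k.sum())
s=env.read_state()["ee_pos"]
if len(sys.argv)>1: cv2.imwrite(f"pics/{sys.argv[1]}.png",cv2.resize(im[160:290,190:340,::-1],None,fx=4.5,fy=4.5,interpolation=2))
E
python3 bp.py s6
```

```text
33.48 tcp [ 0.5565 -0.0815  0.1804] hood [ 0.0209 -0.0429] q [ 1.42  1.08 -1.27  1.6  -0.16  1.29  1.69] ydir 70.1 tilt(hood xy) [0.91  0.127] F [-1.1 -0.4 -1. ]
tilt 66.8 az 80.3 lift z of tool x,y [0.065 0.917]
post [ 0.0559 -0.0505] 20
```

View pics/s6.png

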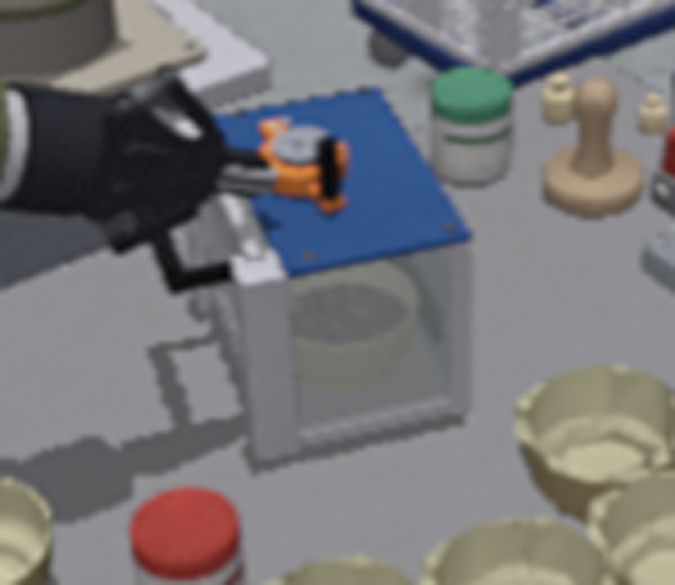

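Picture s6: sash down, tin inside, fingertips at (265,175) just behind the black post (330,165). Pushing the post round, first part.

Call:
step_arm(series=[0.003, 0.009, 0.003, 0, 0.006, 0.018, 0.003, 0, 0.007, 0.024, 0.003, 0, 0.0075, 0.031, 0.003, 0, 0.007, 0.038, 0.003, 0, 0.0052, 0.0443, 0.003, 0, 0.0026, 0.0507, 0.003, 0, 0.0026, 0.0507, 0.003, 0])

```text
time: 34.2
ee_pos: [0.5595, -0.0287, 0.1883]
tool_rot: [0.302, 2.559, 1.697]
force: [0.6, -1.1, 0.2]
grip_width: 0.0005
finger_force: 0.3
```

```bash
python3 bp.py
```

```text
34.2 tcp [ 0.5595 -0.0287  0.1883] hood [ 0.0722 -0.0298] q [ 1.4   1.05 -1.3   1.67 -0.18  1.19  1.67] ydir 70.8 tilt(hood xy) [0.91  0.127] F [ 0.6 -1.1  0.2]
tilt 66.8 az 80.4 lift z of tool x,y [0.061 0.917]
post [ 0.0726 -0.0387] 46
```

Call:
step_arm(series=[-0.006, -0.0191, -0.004, 0, 0.0226, -0.0281, -0.004, 0, 0.0226, -0.0281, -0.004, 0, 0.0301, -0.0043, -0.004, 0, 0.0377, 0.0195, -0.004, 0, 0.0377, 0.0195, -0.004, 0, 0.0332, 0.022, -0.004, 0, 0.0287, 0.0245, -0.004, 0, 0.024, 0.026, -0.004, 0, 0.0192, 0.0275, -0.004, 0, 0.0145, 0.029, -0.004, 0, 0.0097, 0.0305, -0.004, 0, 0.005, 0.032, -0.004, 0, 0.0001, 0.0335, -0.004, 0, 0.0001, 0.0335, -0.004, 0])

```text
time: 35.5
ee_pos: [0.5611, 0.0031, 0.1854]
tool_rot: [0.305, 2.554, 1.696]
force: [3.9, 2.8, 3.4]
grip_width: 0.0003
finger_force: 1.9
```

```bash
cat > col.py <<'E'
from h import *
tl()
for c in("top","scene"):
    im,d,i=look(c);hsv=cv2.cvtColor(im,cv2.COLOR_RGB2HSV)
    m=(hsv[...,0]<20)&(hsv[...,1]>150)
    p=cloud(c,d,i,m);h=hood(p)-[.052,0];r=np.hypot(*h.T)
    for lo,hi in((.035,.066),):
        k=(p[:,2]>.15)&(p[:,2]<.18)&(r>lo)&(r<hi);a=np.degrees(np.arctan2(h[k,1],h[k,0]));print(c,"orange outer angles",np.sort(a).round(0)[::max(1,len(a)//12)])
    k=(im.max(2)<75);p=cloud(c,d,i,k);h=hood(p);k=(p[:,2]>.19)&(p[:,2]<.204)&(h[:,0]>.035)&(h[:,0]<.12)&(abs(h[:,1])<.06);print("dark top",np.median(h[k],0).round(3),k.sum())
E
python3 col.py
```

```text
35.5 tcp [0.5611 0.0031 0.1854] hood [ 0.103  -0.0217] q [ 1.38  1.04 -1.31  1.72 -0.19  1.13  1.66] ydir 70.8 tilt(hood xy) [0.911 0.123] F [3.9 2.8 3.4]
tilt 66.9 az 80.1 lift z of tool x,y [0.059 0.918]
top orange outer angles [-179. -177. -176. -176. -173. -172.    0.  168.  170.  171.  172.  174.
  179.]
dark top [ 0.095 -0.007] 41
scene orange outer angles [-177. -175. -156.  -93.  -19.  -19.  -16.  -16.  -16.  -15.  -14.  -13.
  -12.  -11.  -11.  -11.   -9.   -8.  180.]
dark top [ 0.063 -0.036] 71
```

Call:
step_arm(series=[-0.001, 0.0003, 0, 0, -0.002, 0.0006, 0, 0, -0.003, 0.0009, 0, 0, -0.003, 0.0009, 0, 0])

```text
time: 35.93
ee_pos: [0.5587, 0.0027, 0.1854]
tool_rot: [0.306, 2.554, 1.695]
force: [4.6, -2.4, 6.7]
grip_width: 0.0001
finger_force: 1.5
```

Call:
step_arm(series=[-0.001, 0.0003, 0, 0, -0.002, 0.0006, 0, 0, -0.003, 0.0009, 0, 0, -0.003, 0.0009, 0, 0])

```text
time: 36.27
ee_pos: [0.5576, 0.0027, 0.1857]
tool_rot: [0.31, 2.551, 1.692]
force: [14.7, 0.1, 4.9]
grip_width: -0.0001
finger_force: 5.3
```

Call:
step_arm(series=[0.008, -0.0025, 0, 0, 0.019, -0.006, 0, 0, 0.019, -0.006, 0.03, 0, 0.019, -0.006, 0.07, 0, 0.01, -0.035, 0.1, 0, 0, -0.07, 0.12, 0, -0.01, -0.105, 0.14, 0, -0.02, -0.14, 0.15, 0, -0.03, -0.175, 0.15, 0, -0.04, -0.21, 0.15, 0, -0.04, -0.21, 0.15, 0, -0.04, -0.21, 0.15, 0])

```text
time: 37.27
ee_pos: [0.5141, -0.2078, 0.3333]
tool_rot: [0.31, 2.556, 1.696]
force: [0.2, 0.5, 0.2]
grip_width: -0.0001
finger_force: 0.0
```

```bash
python3 col.py; python3 bar.py; python3 fit.py
python3 - <<'E'
from h import *
im,d,i=look("top")
for l in["empty_tin","red_pot","green_pot","blue_pot","lids","tamper"]:
    m=env.masks_of("top",l)
    if m:print(l,round(m[0]["conf"],2),np.round(m[0]["centre"]))
E
```

```text
37.27 tcp [ 0.5141 -0.2078  0.3333] hood [-0.1123 -0.0407] q [ 1.53  0.97 -1.35  1.34 -0.22  1.65  1.59] ydir 70.3 tilt(hood xy) [0.911 0.122] F [0.2 0.5 0.2]
tilt 66.8 az 80.0 lift z of tool x,y [0.062 0.917]
top orange outer angles [-175. -174. -173. -173. -173. -172. -171. -171. -169. -168.   -9.    5.
  172.  173.  174.  174.  175.  175.  175.  176.  177.]
dark top [ 0.096 -0.001] 23
scene orange outer angles [-175. -172. -171. -170. -169. -169. -169. -167.  -12.  -11.  -11.  -10.
   -9.   -8.   -6.]
dark top [ 0.095 -0.007] 17
37.37 tcp [ 0.5143 -0.2042  0.334 ] hood [-0.1088 -0.0398] q [ 1.53  0.97 -1.35  1.34 -0.22  1.65  1.59] ydir 70.7 tilt(hood xy) [0.911 0.127] F [-0.  -0.2  0.3]
tilt 66.8 az 80.3 lift z of tool x,y [0.061 0.917]
scene 0.6 [238. 213.] 187 [[-0.052, -0.057, 0.114], [-0.047, -0.05, 0.121], [-0.041, -0.008, 0.123], [-0.026, 0.038, 0.124], [-0.009, 0.047, 0.126]]
top 0.56 [328. 233.] 244 [[-0.051, -0.052, 0.118], [-0.047, -0.043, 0.122], [-0.043, -0.007, 0.124], [-0.035, 0.032, 0.125], [-0.011, 0.049, 0.128]]
37.57 tcp [ 0.5145 -0.2037  0.3343] hood [-0.1082 -0.0398] q [ 1.53  0.97 -1.35  1.34 -0.22  1.65  1.59] ydir 70.8 tilt(hood xy) [0.91  0.128] F [ 0.2 -0.2 -0.2]
tilt 66.8 az 80.4 lift z of tool x,y [0.061 0.917]
[array([ 0.18486749, -0.171632  , -0.18797173])]
[[13.549  0.07  -0.014]
 [13.527  0.07  -0.015]
 [13.494  0.069 -0.015]
 [13.469  0.069 -0.014]
 [13.455  0.069 -0.016]]
red_pot 0.89 [367. 180.]
green_pot 0.55 [222. 284.]
blue_pot 0.62 [170. 249.]
lids 0.64 [226. 152.]
tamper 0.65 [210. 249.]
```

```bash
python3 -c "
from rig import env
print(env.close_job())"
```

```text
the job is handed in; nothing more can be done
None
```

The job is handed in at about 38 s of the 72 s limit, but no verdict came back: by my measurements the tin is at the back stop (hood x 69 mm, y −14 mm), the sash is down and the collar is locked at its stop. Nothing was felt touching the bystanders; a last picture showed five of them in place to within about 4 pixels and missed the empty tin.

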